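# Hook up the marble serving paddle and hang it on the rail

## Task

Take the S-hook off the rail, pass its small end up through the hole in the hang plate of the marble paddle lying on the chopping block, and hang the paddle from the rail with it, so that it hangs freely and has almost stopped swinging. The hang plate swivels and seldom points straight, so feel lightly for its hole from underneath. Lift and carry the paddle by the hook alone: do not touch it with the gripper, press hard on it, let it fall, or put the hook down hard on the rail, and leave the cheese, the jar and the ramekin where they are.

Things in the scene. Friction and masses are not known exactly. Their poses are not given: they have to be found in the camera images.
- hook: loose steel butcher's S-hook, 0.1 kg, 124 mm tall, 8 mm round rod (6 mm in its small hook), hanging plumb and empty on the rail at the start. Origin: middle of its straight grip shank (z -16 to +15 mm). z up, the S lies in the x-z plane, y is square to its flat: pinch the shank across y
- hook_top (a point): top of the S-hook's large rail loop (rod centre), hook frame (22, 0, 37) mm. The loop bends over from the shank with a 22 mm radius and its out-turned free end reaches down to hook frame (53, 0, 4) mm; lift the hook 42 mm to clear the bar (at 50 mm the slant below strikes it). Hung on the rail this point lies 10 mm over the bar's axis
- hook_bight (a point): lowest rod centre of the S-hook's small hook, hook frame (22, 0, -80) mm. Rod centre line in hook x, z (mm): shank (0, -16), slanting (4, -22) to (34, -38), down at x 38 to z -64, a 16 mm radius round (22, -64), up to the free end at (5, -56). With the paddle hung in it the rivet is 42 mm below
- hook_tip (a point): very top of the rounded, 6 mm thick, upward-pointing free end of the S-hook's small hook, hook frame (5, 0, -53) mm. Axes as the hook's: the gap of the small hook lies on its +x side, clear to the 8 mm upright at x 38
- paddle: loose white marble serving paddle lying on the block, 12 mm thick, 0.4 to 0.7 kg. Origin: on the underside below the rivet; x points out along the handle, z up. Blade 130 mm wide, x -160 to -45 mm; handle 34 mm wide, ends at x +12 mm. The handle juts over the block's edge, which is at least 14 mm behind the rivet
- paddle_rivet (a point): brass rivet on the handle's end, paddle frame (0, 0, 12) mm. A dark steel hang plate, 64 x 26 x 4 mm, turns on it, underside at this height; its 10 mm through hole is centred 40 mm from the rivet, its end 52 mm. Its turn is not measured: up to 37 deg either side of paddle x, too stiff for light rubbing to turn. 1 to 3 N up at the plate lifts the handle. Axes as the paddle's
- rail: fixed rail: level steel bar, 12 mm diameter, 360 mm long along its own y, on end posts, axis 340 mm above the counter. Origin: on the counter under the bar's middle. At the start the hook is within 50 mm of the middle, its x along the rail's x, shank 22 mm on the -x side. Hang the paddle within 120 mm of the middle, either way round
- block: fixed wooden chopping block, 260 x 260 mm, 70 mm high, origin in the middle of its underside, sides along its x and y
- cheese: small round yellow cheese on the block behind the paddle's blade, 94 mm across, 40 mm high, origin under its middle; leave alone
- jar: amber jar with a red lid on the counter, 60 mm across, 85 mm high, origin under its middle; leave alone
- ramekin: blue bowl on the counter, 80 mm across, 40 mm high, origin under its middle; leave alone
Things that resemble listed ones, but are neither listed nor needed, are in the scene too. Several things have the shape of the hook; the one meant has the colours described above.

How it is judged (in metres and radians):
On the way:
1. the paddle hangs by its hole from the held hook, clear of the block (distance between hook_bight and paddle_rivet below 0.049 m and angle between paddle's own x axis and vertical below 0.45 rad and contact force between paddle and block below 0.05 N and contact force between the fingers and hook above 1 N), for 0.3 s.
At the end, for the whole second after the job is handed in: The hook hangs loaded on the rail (top within 10 mm of over the bar, within 130 mm of the rail's middle); the paddle hangs from its small end by the hole (rivet within 49 mm of bight), handle up within 0.45 rad of plumb, off the block, both slower than 120 mm/s, gripper clear (distance between hook_bight and paddle_rivet below 0.049 m and angle between paddle's own x axis and vertical below 0.45 rad and x of hook_top in the frame of rail between -0.01 and 0.01 m and z of hook_top in the frame of rail between 0.344 and 0.355 m and y of hook_top in the frame of rail between -0.13 and 0.13 m and contact force between hook and rail above 3 N and contact force between paddle and block below 0.05 N and linear speed of each of paddle, hook below 0.12 m/s); the robot touches nothing.
It fails at once if the gripper or arm touches the paddle (contact force between any of the fingers, the arm and paddle above 0.5 N).
It fails at once if the hook presses on the paddle with more than 12 N while it lies on the block, or with more than 30 N later (contact force between hook and paddle above 30 N or (contact force between hook and paddle above 12 N and angle between paddle's own x axis and vertical above 1.5 rad)).
It fails at once if the hook bears on the rail with more than 25 N (contact force between hook and rail above 25 N).
It fails at once if the paddle falls off the block or off the hook (height (world z) of paddle_rivet below 0.07 m).
It fails at once if the cheese, jar or ramekin is pushed more than 20 mm (distance of any of cheese, jar, ramekin from where it was at the start of the episode above 0.02 m).
It also fails if it takes over 72 s, if anything falls off the work surface, if the arm or the gripper's body presses on something with over 40 N, if the wrist force passes 120 N, or if a joint passes its speed limit or range.

## Robot

A 6-joint arm with a two-finger parallel gripper is mounted at the origin on the work surface. World frame = base frame: x ahead of the robot, y to its left, z up, the work surface at z = 0. Lengths are in mm, angles in rad, forces in N, time in s.
With the tool pointing down it reaches from about 275 to 750 mm from the base axis. Payload 10.2 kg.
Tool frame: the origin (TCP) lies midway between the tips of the shut fingers; the grasp point (between the pads) lies 19 mm behind it (ctrl.grip_depth is the distance from the TCP to the grasp point, in mm); y points along the fingers, x is the direction in which the jaws open and shut, and the axes are right-handed (so a half turn about y gives the same grasp; the last joint's range is limited). The gripper opens to 85 mm and grips with 20 to 120 N. Pads are 22 mm wide; open, the fingers measure 114 mm over their backs; the gripper's body (76 mm by 85 mm) begins 54 mm behind the grasp point. The pads swing forward as they close: fully open they stand 13 mm farther back than shut.
Start: joints at [-1.476, 0.313, 1.498, -0, 1.331, -0.223], TCP at [164.038, -498.721, 231.294] pointing down, gripper open.
Joint ranges: [-2.94, 2.94], [-0.97, 2.17], [0.19, 2.56], [-1.23, 4.37], [0.02, 3.11], [-2.88, 2.88]. Speed limits (rad/s): [2.39, 2.39, 3.01, 3.14, 3.14, 3.14].

## Interface

Orientations are given as a unit quaternion [w, x, y, z].
In Python, from rig import ctrl gives the robot as it stands. The module is installed in compiled form; this text tells all that it offers.
- The arm moves only by the tool drive_tool, never from a script. Its arguments are lists of equal length, an entry for each row: "gripper": the closure, from 0 (fully open) to 1 (shut); "offset": the shift along the tool's x, y, z in m, a list of three; "turn": the turn about the tool's y in degrees. In form: {"gripper": [gripper, ...], "offset": [[tx, ty, tz], ...], "turn": [turn, ...]}. A call has 1 to 20 rows; each row shifts and turns the commanded pose from where the row before left it, along the tool's axes as they then stand; what a row does not reach is not made up. A row lasts 1/12 s, in which the tool goes at most 41.7 mm and 7.16 degrees, less where a joint would pass 70% of its speed; a pose out of reach is approached as far as the arm can. A call is refused whole if a number of a shift passes 0.0417 or a number of a turn 7.16, either way. A call with a gripper value outside its range is refused whole. The fingers move at their own pace and stop on an object; "force" is the grip in N (left out, the last holds). Time passes only in rows, so rows that do not move let the fingers close. It gives the time, the measured TCP pose, the force and the opening at its end, in the units of the state.
- ctrl.sense(): the state, without advancing time (a new reading comes with each control period).
- ctrl.capture(name): name is "scene" or "side" or "wrist"; returns (picture, depth): 420x560x3 uint8, red, green, blue; 420x560 float32, mm along the optical axis (not along the pixel's ray), 0 where there is no reading.
- ctrl.camera_params(name): a dict with "fovy" (degrees; the focal length in pixels is half the picture's height over the tangent of half this angle, whatever the lens; pixels are square), "cx", "cy" (the principal point, pixels), "view" (4x4, takes a point from world to camera coordinates); the wrist camera has in their place "tool_from_camera" (4x4, takes a point from camera to tool coordinates, whose origin is the TCP and whose axes are the tool frame's). Camera axes: x right, y down, z forward; pixel columns grow to the right and rows downward; lengths in mm; the calibration is good to about 2 mm. A picture is of the moment at which its call begins: read the wrist's pose just before it. camera_params takes no time and is no camera call.
- ctrl.finish_job(): hands the job in, once; it reports no verdict.
Trained networks look in the newest picture that a camera, given by its name, has taken for a name from the list of things; names that differ only in an ending like _2 or _b are one class to them, and where a whole thing is asked for, a point or a joint stands for the part that bears it (a point fixed in the world has none). Each returns a list of dicts, best first, with "score" (0 to 1); they miss things now and then, are a little off and sometimes report something else, mostly with a low value. They report only what shows in the picture. A call takes as long as a camera call. They do not tell look-alikes from the thing itself.
- ctrl.boxes_of(camera, query): "centre" ([x, y, z] in mm, in the coordinates of the camera as it stood for that picture, good to about 4 mm: the middle of the surface that is visible of it).
- ctrl.regions_of(camera, query): "mask" (420x560 bool, what is visible of it).
- ctrl.pinpoint(camera, query): "centre" ([x, y, z] in mm, in the coordinates of the camera as it stood for that picture, good to about 4 mm: a listed point, or the origin of a listed thing).
The state is a dict: "time_s": time; "joints": joint angles; "dq": joint speeds; "tau": joint torques, N m; "eef_pos": TCP position; "ee_rot": TCP orientation; "force": force on the tool from outside, world axes, zero at the start; "wrist_torque": the same for the moment, N m; "grip_width": opening from 0.0 (shut) to 1.0 (fully open).
Only numpy, scipy, OpenCV 4.12 (cv2) and the standard library are available. Lean on these libraries where they do the work, as an engineer would, in place of code of your own. Each camera call takes 0.05 s, during which the arm holds its last target.

## Working session

There is one attempt and no reset: what is moved stays moved. The work goes in short steps, Python scripts to look and compute and a tool call to move; the robot and the scene stay as the last step left them, time stands still between calls to the robot, and variables do not carry over. Pictures are saved under pics/ and viewed, and the job is handed in when it is done.

Besides the shell and the picture viewer there is one more tool, called after ">>>" as a command line: name --pt "numbers of a row" for each row, then --argument value for the rest. drive_tool: Moves the arm, as the interface text tells. Its arguments: {"type":"object","properties":{"gripper":{"type":"array","items":{"type":"number"}},"offset":{"type":"array","items":{"type":"array","items":{"type":"number"}}},"turn":{"type":"array","items":{"type":"number"}},"force":{"type":"number"}},"required":["gripper","offset","turn"]}

```bash
mkdir -p pics; ls
python3 - <<'E'
from rig import ctrl
import cv2
s=ctrl.sense();print(s)
for n in ["scene","side","wrist"]:
    p,d=ctrl.capture(n); cv2.imwrite(f"pics/{n}0.png",p[:,:,::-1]); print(n,ctrl.camera_params(n))
E
```

```text
pics
{'time_s': 0.0, 'joints': array([-1.47639273e+00,  3.13443014e-01,  1.49844708e+00,  1.24716637e-05,
        1.33100505e+00, -2.23386594e-01]), 'dq': array([-7.02172684e-05, -1.59908654e-04,  8.38475543e-04,  1.34545043e-03,
        9.20761786e-04, -5.23984836e-04]), 'tau': array([-4.65470439e-04, -4.12261462e+01, -2.59741956e+01, -3.53768564e-04,
        4.05949846e-03, -1.11600593e-05]), 'eef_pos': array([ 164.0186495 , -498.44593031,  230.73488951]), 'ee_rot': array([ 0.57316304, -0.57246552,  0.4148892 , -0.41428771]), 'force': array([-0.44510136,  0.49458416, -0.04404317]), 'wrist_torque': array([-0.02333011, -0.05367877,  0.00837756]), 'grip_width': 0.9983747463995918}
scene {'fovy': 55.64754091068127, 'cx': 278.7728328899171, 'cy': 212.20338919289784, 'view': array([[-8.93355413e-01,  4.49211400e-01,  1.11903549e-02,
         4.75951922e+02],
       [ 3.24378191e-01,  6.61930665e-01, -6.75741507e-01,
        -9.95491518e+01],
       [-3.10958027e-01, -6.00047426e-01, -7.37053724e-01,
         1.21175416e+03],
       [ 0.00000000e+00,  0.00000000e+00,  0.00000000e+00,
    
[... 204 characters left out ...]
     [-2.36996648e-01,  5.86233049e-01, -7.74702137e-01,
         2.54273907e+02],
       [ 3.02602376e-01, -7.13207699e-01, -6.32270971e-01,
         1.16654144e+03],
       [ 0.00000000e+00,  0.00000000e+00,  0.00000000e+00,
         1.00000000e+00]])}
wrist {'fovy': 58.52261270355878, 'cx': 279.0522439959744, 'cy': 208.1926970631967, 'tool_from_camera': array([[ 9.99998174e-01,  1.86833659e-03,  4.00760489e-04,
        -1.39142702e-03],
       [ 1.27509752e-04, -2.74508694e-01,  9.61584609e-01,
        -1.41999063e+02],
       [ 1.90657595e-03, -9.61582803e-01, -2.74508431e-01,
         6.94139108e+01],
       [ 0.00000000e+00,  0.00000000e+00,  0.00000000e+00,
         1.00000000e+00]])}
```

View pics/scene0.png

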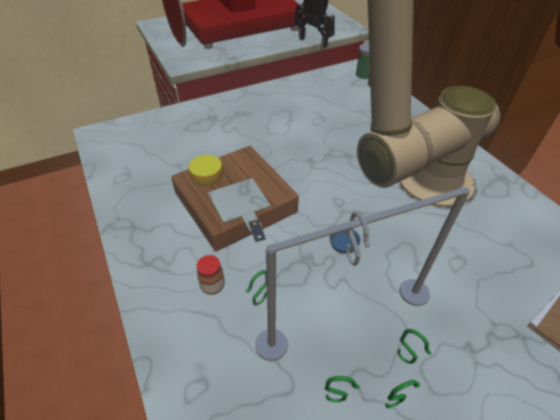

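View pics/side0.png

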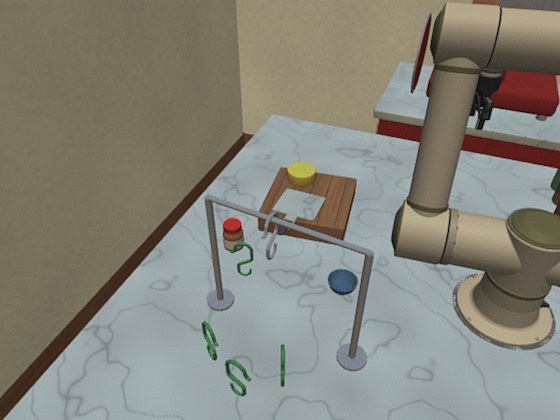

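View pics/wrist0.png

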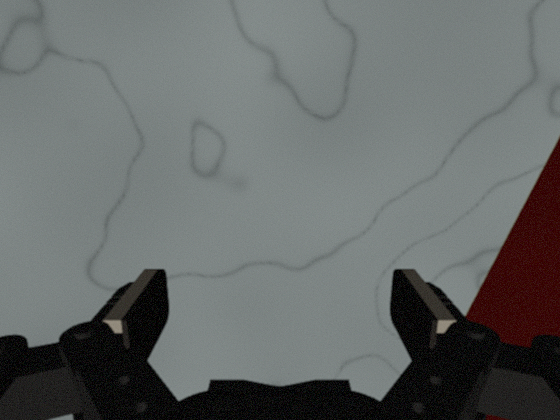

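```bash
cat > h.py <<'E'
from rig import ctrl
import numpy as np, cv2
from scipy.spatial.transform import Rotation as R
def K(n):
    c=ctrl.camera_params(n); f=210/np.tan(np.radians(c["fovy"]/2)); return f,c["cx"],c["cy"]
def c2w(n,s=None):
    c=ctrl.camera_params(n)
    if "view" in c: return np.linalg.inv(c["view"])
    s=s or ctrl.sense(); T=np.eye(4); q=s["ee_rot"]; T[:3,:3]=R.from_quat([q[1],q[2],q[3],q[0]]).as_matrix(); T[:3,3]=s["eef_pos"]
    return T@c["tool_from_camera"]
def tw(n,p,s=None): return (c2w(n,s)@np.r_[p,1])[:3]
def proj(n,P,s=None):
    f,cx,cy=K(n); p=np.linalg.inv(c2w(n,s))@np.r_[P,1]; return np.array([f*p[0]/p[2]+cx,f*p[1]/p[2]+cy])
def cloud(n,d,s=None):
    f,cx,cy=K(n); v,u=np.mgrid[0:420,0:560]; X=np.stack([(u-cx)/f*d,(v-cy)/f*d,d,np.ones_like(d)],-1)
    return (X@c2w(n,s).T)[...,:3]
E
python3 - <<'E'
from h import *
np.set_printoptions(precision=1,suppress=True)
for n in ["scene","side"]:
    p,d=ctrl.capture(n); np.save(f"pics/{n}_d.npy",d)
    for q in ["hook","hook_top","hook_bight","hook_tip","paddle","paddle_rivet","rail","block","cheese","jar","ramekin"]:
        for r in ctrl.pinpoint(n,q)[:3]:
            w=tw(n,r["centre"]); print(n,q,round(r["score"],2),w,proj(n,w))
print(ctrl.sense()["time_s"])
E
```

```text
scene hook 0.82 [452.5 381.5  81. ] [402.9 336.8]
scene hook 0.62 [521.9 241.8 314.6] [350.9 222.4]
scene hook 0.54 [540.4 462.8  81.4] [392.6 396.6]
scene hook_top 0.89 [522.  263.9 347.4] [361.5 218.3]
scene hook_top 0.76 [653.6 149.6 120.9] [259.9 274.5]
scene hook_top 0.72 [612.4 405.9 116.6] [343.5 378.4]
scene hook_bight 0.94 [444.3 396.5   5.2] [401.8 357.4]
scene hook_bight 0.9 [518.9 458.9   2.2] [391.2 403.1]
scene hook_bight 0.78 [659.4 146.    5.6] [258.1 302.3]
scene hook_tip 0.96 [446.6 386.8  29.3] [400.7 349. ]
scene hook_tip 0.94 [634.2 390.9  30.5] [323.6 393.1]
scene hook_tip 0.9 [518.4 246.9 256.4] [349.4 245. ]
scene paddle_rivet 0.72 [601.6 -11.2  84.1] [251.8 225.1]
scene cheese 0.73 [ 634.2 -244.2   72.9] [207.1 174.6]
scene cheese 0.41 [525.2 259.9 235.8] [348.6 258.4]
scene jar 0.85 [734.7  53.2  -0.2] [213.3 285. ]
scene ramekin 0.81 [392.9  97.   -1.5] [343.7 248.1]
side hook 0.86 [631.6 393.8  82.8] [204.5 329.2]
side hook 0.66 [523.4 246.6 314.8] [273.6 222.8]
side hook 0.57 [395.   97.2   2.9] [340.8 289.1]
side hook_top 0.77 [520.8 266.4 350.4] [270.8 215.8]
side hook_top 0.69 [433.2 399.4 122.3] [286.4 350.3]
side hook_top 0.67 [655.6 145.9 122.5] [241.9 242.6]
side hook_bight 0.9 [518.1 464.9   3.5] [238.2 393.6]
side hook_bight 0.87 [521.  268.  233.2] [271.1 257.7]
side hook_bight 0.8 [654.5 146.9   1.6] [244.4 274.9]
side hook_tip 0.87 [519.  250.8 258. ] [274.9 244.5]
side hook_tip 0.86 [629.9 397.4  28.8] [206.8 344.8]
side hook_tip 0.67 [450.2 388.2  27.2] [280.6 368.6]
side paddle 0.77 [593.6  -5.9  70.4] [285.5 227.4]
side paddle_rivet 0.81 [597.   -9.1  86. ] [284.8 222.3]
side paddle_rivet 0.16 [520.7 267.4 353.8] [270.7 214.8]
side block 0.7 [ 578.  -179.3    7.2] [309.6 210. ]
side cheese 0.6 [ 632.  -242.5   73.5] [301.1 178.8]
side jar 0.74 [733.8  51.2   3.3] [233.9 244.5]
side ramekin 0.79 [398.4  99.3   2.3] [339.3 289.4]
1.35
```

Run:
```python
import cv2
p=cv2.imread("pics/scene0.png"); cv2.imwrite("pics/c1.png",cv2.resize(p[130:300,160:400],None,fx=3.3,fy=3.3,interpolation=cv2.INTER_CUBIC))
p=cv2.imread("pics/side0.png"); cv2.imwrite("pics/c2.png",cv2.resize(p[150:300,200:390],None,fx=4,fy=4,interpolation=cv2.INTER_CUBIC))
```

```text
(no output)
```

View pics/c1.png

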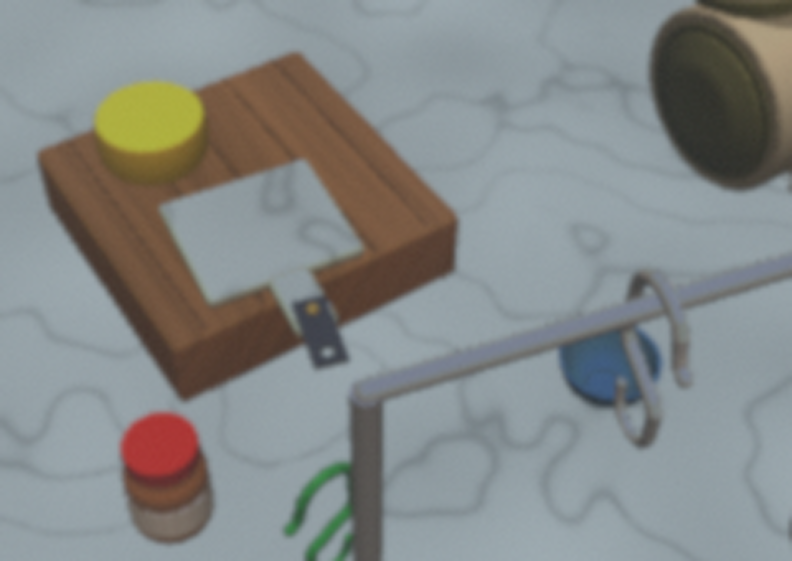

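View pics/c2.png

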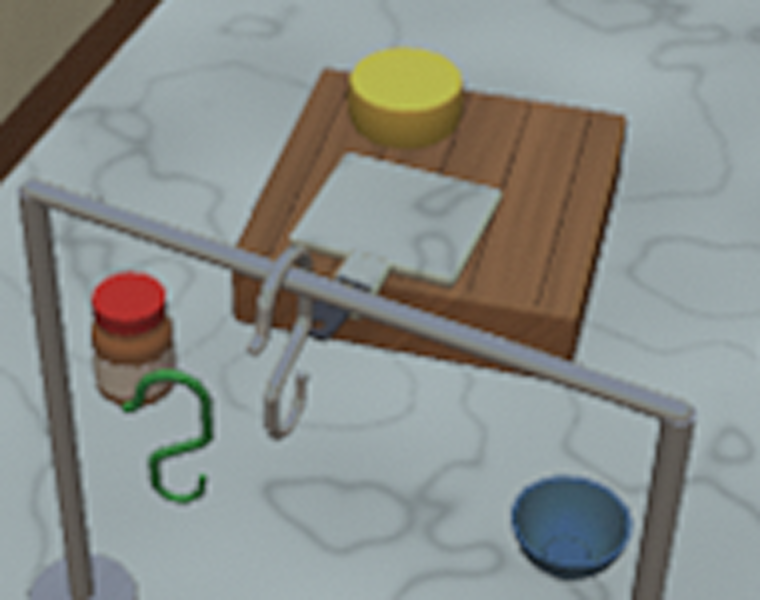

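Run:
```python
from h import *
np.set_printoptions(precision=1,suppress=True)
def ray(n,u,v,z):
    f,cx,cy=K(n); T=c2w(n); d=T[:3,:3]@np.array([(u-cx)/f,(v-cy)/f,1]); o=T[:3,3]; return o+d*(z-o[2])/d[2]
S=lambda x,y:(160+x/3.3-.35,130+y/3.3-.35)
D=lambda x,y:(200+x/4-.4,150+y/4-.4)
for nm,p,z in [("rivet",(313,308),88),("hole",(327,352),86),("plate end L",(318,368),86),("plate end R",(348,358),86),("plate back L",(293,301),86),("plate back R",(322,293),86),
 ("blade FL",(210,305),82),("blade FR",(366,245),82),("blade BL",(158,206),82),("blade BR",(305,158),82),
 ("handle L",(272,286),82),("block near corner",(180,348),70),("block right",(457,218),70),("block back",(297,52),70),("block left",(38,155),70)]:
    print(nm,ray("scene",*S(*p),z))
for nm,p,z in [("blade FL",(290,240),82),("blade FR",(453,285),82),("blade BL",(345,152),82),("blade BR",(502,190),82)]:
    print("side",nm,ray("side",*D(*p),z))
for n in ["scene","side"]:
    d=np.load(f"pics/{n}_d.npy"); c=cloud(n,d); m=(abs(c[...,2]-343)<8)&(c[...,1]>100); P=c[m]
    print(n,len(P),P[P[:,0].argmin()],P[P[:,0].argmax()])
    vx,vy,x0,y0=cv2.fitLine(P[:,:2].astype(np.float32),cv2.DIST_HUBER,0,.01,.01).ravel(); print(np.degrees(np.arctan2(vy,vx)),x0,y0)
    m=(abs(c[...,2]-200)<60)&(c[...,1]>100)&(c[...,1]<400); P=c[m]
    h=np.linalg.norm(P[:,:2]-[522,265],axis=1); Q=P[h<60]; 
    for s in (P[P[:,0]<430],P[(P[:,0]>600)]): print("post",len(s),np.median(s,0))
```

```text
rivet [594.3 -11.4  88. ]
hole [601.9  29.6  86. ]
plate end L [613.8  40.1  86. ]
plate end R [590.7  41.2  86. ]
plate back L [604.2 -25.8  86. ]
plate back R [581.5 -23.5  86. ]
blade FL [659.9 -52.7  82. ]
blade FR [528.6 -57.2  82. ]
blade BL [ 658.9 -168.9   82. ]
blade BR [ 530.5 -169.1   82. ]
handle L [611.1 -49.9  82. ]
block near corner [692.1 -33.4  70. ]
block right [444.6 -62.4  70. ]
block back [ 473.7 -315.1   70. ]
block left [ 725.7 -283.    70. ]
side blade FL [654.3 -52.5  82. ]
side blade FR [526.7 -49.5  82. ]
side blade BL [ 656.2 -168.8   82. ]
side blade BR [ 527.7 -168.4   82. ]
scene 1646 [312.4 288.6 339.9] [685.2 252.  337.7]
-5.6201425 513.2898 268.3781
post 358 [324.5 287.6 205.3]
post 320 [679.6 255.1 208. ]
side 1133 [307.8 284.8 342.9] [680.7 249.5 341.7]
-5.666745 478.5276 272.49707
post 308 [314.6 290.9 203.4]
post 284 [670.5 254.6 197. ]
```

Run:
```python
from h import *
np.set_printoptions(precision=3,suppress=True)
print(c2w("wrist")); s=ctrl.sense(); q=s["ee_rot"]; print(R.from_quat([q[1],q[2],q[3],q[0]]).as_matrix())
```

```text
[[   0.314   -0.913   -0.261  229.982]
 [  -0.949   -0.302   -0.086 -477.027]
 [  -0.       0.275   -0.962  373.287]
 [   0.       0.       0.       1.   ]]
[[ 0.313  0.     0.95 ]
 [-0.95   0.     0.313]
 [-0.    -1.     0.   ]]
```

>>> drive_tool --gripper '[0,0,0,0,0,0,0,0,0,0]' --pt "0 -0.02 0" --pt "0 -0.02 0" --pt "0 -0.02 0" --pt "0 -0.02 0" --pt "0 -0.02 0" --pt "0 -0.02 0" --pt "0 -0.02 0" --pt "0 -0.02 0" --pt "0 -0.02 0" --pt "0 -0.02 0" --turn '[-6.6,-6.6,-6.6,-6.6,-6.6,-6.6,-6.6,-6.6,-6.6,-6.6]' --force 100

```text
time_s: 2.18
eef_pos: [164.0, -498.6, 432.3]
ee_rot: [-0.706, 0.706, -0.034, 0.034]
force: [-0.2, 0.0, -0.4]
grip_width: 0.997
```

>>> drive_tool --gripper '[0,0,0,0,0,0,0,0,0,0,0,0,0,0,0,0,0,0,0,0]' --pt "0.014 0 0.038" --pt "0.014 0 0.038" --pt "0.014 0 0.038" --pt "0.014 0 0.038" --pt "0.014 0 0.038" --pt "0.014 0 0.038" --pt "0.014 0 0.038" --pt "0.014 0 0.038" --pt "0.014 0 0.038" --pt "0.014 0 0.038" --pt "0.014 0 0.038" --pt "0.014 0 0.038" --pt "0.014 0 0.038" --pt "0.014 0 0.038" --pt "0.014 0 0.038" --pt "0.014 0 0.038" --pt "0.014 0 0.038" --pt "0.014 0 0.038" --pt "0.014 0 0.038" --pt "0.014 0 0.038" --turn '[0,0,0,0,0,0,0,0,0,0,0,0,0,0,0,0,0,0,0,0]'

```text
time_s: 3.85
eef_pos: [519.6, 231.3, 431.3]
ee_rot: [0.706, -0.706, 0.036, -0.036]
force: [0.4, -0.3, 0.8]
grip_width: 1.001
```

Run:
```python
from h import *
np.set_printoptions(precision=1,suppress=True)
s=ctrl.sense(); T=c2w("wrist",s)
p,d=ctrl.capture("wrist"); cv2.imwrite("pics/w1.png",p[:,:,::-1]); np.save("pics/w1d.npy",d)
print(s["eef_pos"],np.degrees(np.arctan2(T[1,0],T[0,0])))
c=cloud("wrist",d,s)
for q in ["hook","hook_top","hook_bight","hook_tip"]:
    for r in ctrl.pinpoint("wrist",q)[:2]: w=tw("wrist",r["centre"],s); print(q,round(r["score"],2),w,proj("wrist",w,s))
for r in ctrl.regions_of("wrist","hook")[:2]:
    m=r["mask"]; P=c[m&(d>0)]; print(r["score"],m.sum(),P.min(0),P.max(0),np.median(P,0))
m=(abs(c[...,2]-342)<7); P=c[m]; vx,vy,x0,y0=cv2.fitLine(P[:,:2].astype(np.float32),cv2.DIST_HUBER,0,.01,.01).ravel(); print(np.degrees(np.arctan(vy/vx)),x0,y0,P[:,2].max())
```

```text
[519.6 231.3 431.3] -5.663532281619498
hook 0.94 [448.6 379.   84.6] [208.1  40.3]
hook 0.8 [631.6 394.8  82.2] [359.6   9.7]
hook_top 0.94 [657.  143.8 120.9] [394.  218.8]
hook_top 0.73 [441.2 400.4 118.2] [193.   15.2]
hook_bight 0.95 [442.6 397.    1.4] [212.8  36.2]
hook_bight 0.9 [620.8 406.9   2.6] [339.4  14.4]
hook_tip 0.78 [444.6 389.7  28.9] [211.5  38.5]
hook_tip 0.68 [632.1 392.8  30.1] [351.8  20.6]
0.93 509 [409.6 376.7  -2.8] [454.2 437.8 124.8] [444.2 397.7 113.8]
0.84 1167 [510.8 241.2  -1.8] [529.8 298.9 354.3] [523.4 273.3 347.8]
-5.4790034 516.15594 266.01373 348.979567755801
```

View pics/w1.png

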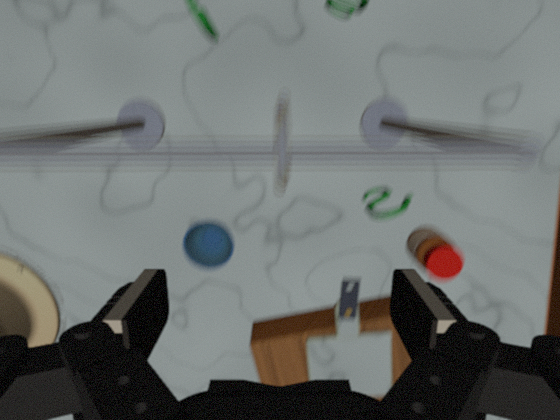

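>>> drive_tool --gripper '[0.3,0.3,0.3,0.3,0.3,0.3,0.3,0.3,0.3]' --pt "0 0 0.0095" --pt "0 0.02 0" --pt "0 0.02 0" --pt "0 0.02 0" --pt "0 0.02 0" --pt "0 0.02 0" --pt "0 0.02 0" --pt "0 0.017 0" --pt "0 0 0" --turn '[0,0,0,0,0,0,0,0,0]'

```text
time_s: 4.9
eef_pos: [519.2, 238.0, 291.8]
ee_rot: [-0.706, 0.707, -0.038, 0.035]
force: [-0.2, -0.3, -0.1]
grip_width: 0.698
```

Run:
```python
from h import *
print(ctrl.sense()["force"])
for n in ["side","scene","wrist"]:
    p,d=ctrl.capture(n); cv2.imwrite(f"pics/{n}2.png",p[:,:,::-1])
a=cv2.imread("pics/side2.png")[150:300,190:390];b=cv2.imread("pics/scene2.png")[140:290,260:460]
cv2.imwrite("pics/m2.png",cv2.resize(np.hstack([a,b]),None,fx=2,fy=2,interpolation=cv2.INTER_CUBIC))
```

```text
[-0.23112032 -0.28560031 -0.09647246]
```

View pics/m2.png

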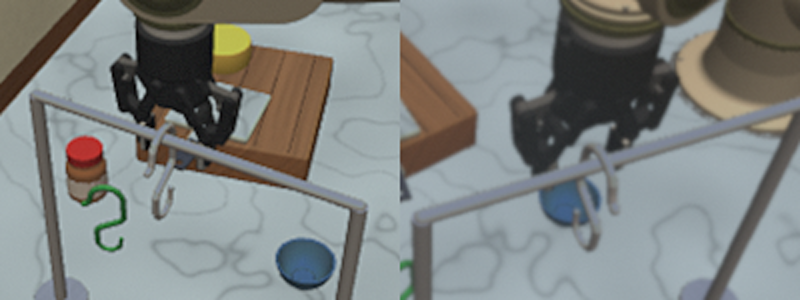

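View pics/wrist2.png

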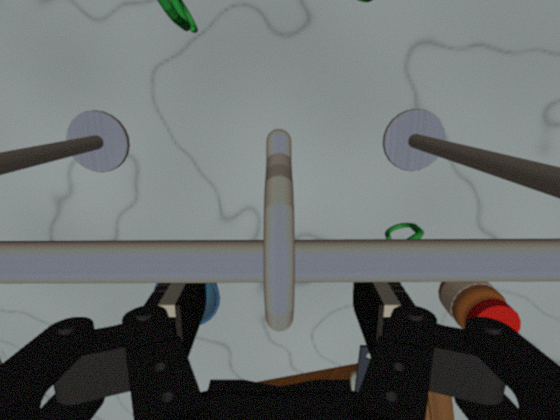

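Run:
```python
from h import *
np.set_printoptions(precision=1,suppress=True)
s=ctrl.sense(); T=c2w("wrist",s); print(s["eef_pos"])
p,d=ctrl.capture("wrist"); c=cloud("wrist",d,s)
for cols in [(30,140),(180,250),(310,380),(420,540)]:
    P=c[235:290,cols[0]:cols[1]].reshape(-1,3); P=P[(P[:,2]>335)&(P[:,2]<352)]; 
    print(len(P),np.median(P,0),P.min(0),P.max(0))
print(c[130:340:12,279])
```

```text
[520.5 238.5 296. ]
4705 [470.5 271.7 344.3] [452.7 262.8 336.4] [486.3 277.2 347.4]
2930 [505.6 268.4 344.4] [495.5 260.4 337.5] [515.4 273.4 347.4]
2980 [540.8 265.1 344.4] [531.  256.3 336.9] [551.7 269.9 347.2]
5091 [577.6 261.6 344.4] [560.3 252.2 336.5] [597.6 266.9 347.2]
[[526.4 299.1 317.8]
 [526.1 295.5 320. ]
 [525.7 292.2 322.4]
 [525.5 289.7 329.9]
 [525.2 287.6 336.9]
 [525.  285.3 341.6]
 [524.8 282.9 345. ]
 [524.5 280.4 347.4]
 [524.3 278.  349.7]
 [524.  275.5 351.3]
 [523.7 272.5 351.7]
 [523.4 269.8 353. ]
 [523.1 266.4 352.5]
 [522.8 263.4 353. ]
 [522.4 259.2 351.6]
 [522.  255.8 351.7]
 [521.5 250.3 348.5]
 [498.    8.   -0.9]]
```

>>> drive_tool --gripper '[0.3,0.5,0.7,1,1,1,1,1,1,1]' --pt "0.001 0.002 0.0035" --pt "0 0 0" --pt "0 0 0" --pt "0 0 0" --pt "0 0 0" --pt "0 0 0" --pt "0 0 0" --pt "0 0 0" --pt "0 0 0" --pt "0 0 0" --turn '[0,0,0,0,0,0,0,0,0,0]' --force 100

```text
time_s: 5.93
eef_pos: [521.7, 241.9, 292.5]
ee_rot: [0.706, -0.706, 0.036, -0.036]
force: [0.2, -0.9, 1.1]
grip_width: 0.067
```

Run:
```python
from h import *
s=ctrl.sense();print(s["force"],s["grip_width"],s["eef_pos"])
for n in ["side","scene"]:
    p,d=ctrl.capture(n); cv2.imwrite(f"pics/{n}3.png",p[:,:,::-1])
a=cv2.imread("pics/side3.png")[170:280,210:340];b=cv2.imread("pics/scene3.png")[170:280,300:430]
cv2.imwrite("pics/m3.png",cv2.resize(np.hstack([a,b]),None,fx=3,fy=3,interpolation=cv2.INTER_CUBIC))
```

```text
[ 0.21731688 -0.93062016  1.10979301] 0.06671869513993936 [521.72232995 241.94587435 292.4844738 ]
```

View pics/m3.png

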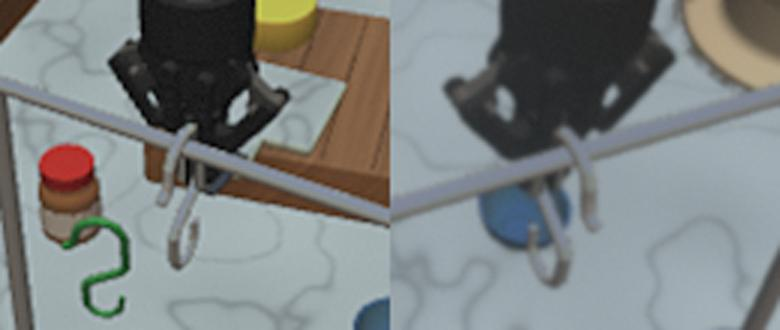

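>>> drive_tool --gripper '[1,1,1,1,1,1]' --pt "0 -0.01 0" --pt "0 -0.01 0" --pt "0 -0.01 0" --pt "0 -0.01 0" --pt "0 0 0" --pt "0 0 0" --turn '[0,0,0,0,0,0]'

```text
time_s: 6.53
eef_pos: [521.7, 242.0, 332.9]
ee_rot: [0.706, -0.706, 0.035, -0.036]
force: [1.2, 0.0, -1.8]
grip_width: 0.065
```

Run:
```python
from h import *
np.set_printoptions(precision=1,suppress=True)
s=ctrl.sense();print(s["force"],s["grip_width"],s["eef_pos"])
for n in ["side","scene"]:
    p,d=ctrl.capture(n); cv2.imwrite(f"pics/{n}3.png",p[:,:,::-1])
    for q in ["hook_top","hook_bight","hook_tip","hook"]:
        for r in ctrl.pinpoint(n,q)[:5]:
            w=tw(n,r["centre"])
            if w[2]>200 or q=="hook": print(n,q,round(r["score"],2),w)
a=cv2.imread("pics/side3.png")[150:280,210:340];b=cv2.imread("pics/scene3.png")[150:280,300:430]
cv2.imwrite("pics/m3.png",cv2.resize(np.hstack([a,b]),None,fx=3,fy=3,interpolation=cv2.INTER_CUBIC))
```

```text
[ 1.2  0.  -1.8] 0.06478442376074925 [521.7 242.  332.9]
side hook_top 0.71 [523.8 267.3 390.1]
side hook_bight 0.8 [522.3 266.7 273.6]
side hook_tip 0.8 [518.4 247.1 299.7]
side hook 0.77 [541.5 464.6  80.8]
side hook 0.72 [523.3 247.  355.4]
side hook 0.66 [634.3 396.7  83. ]
side hook 0.55 [447.6 380.4  81.9]
side hook 0.5 [632.2 139.3  84.4]
scene hook_top 0.58 [523.7 260.5 391.8]
scene hook_bight 0.78 [525.4 262.3 272.3]
scene hook_tip 0.77 [521.7 246.8 293.7]
scene hook 0.69 [539.5 463.6  82.5]
scene hook 0.68 [453.7 377.2  77.8]
scene hook 0.62 [632.5 398.5  81.7]
scene hook 0.59 [523.5 237.9 354. ]
scene hook 0.54 [634.9 142.   82.8]
```

View pics/m3.png

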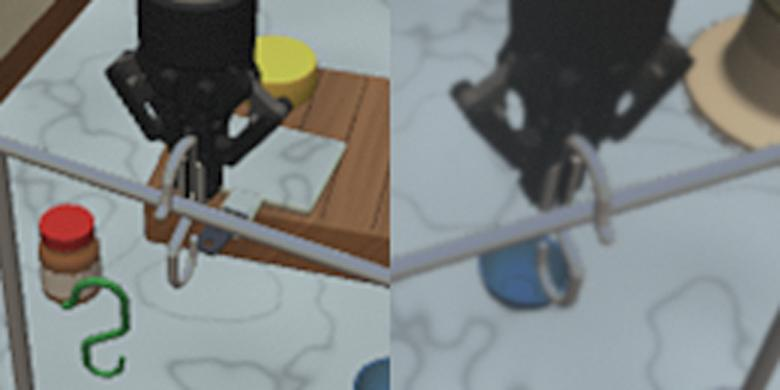

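>>> drive_tool --gripper '[1,1,1,1,1,1,1,1]' --pt "0 0 -0.008" --pt "0 0 -0.008" --pt "0 0 -0.008" --pt "0 0 -0.008" --pt "0 0 -0.012" --pt "0 0 -0.015" --pt "0 0 -0.015" --pt "0 0 0" --turn '[0,0,0,0,0,0,0,0]'

```text
time_s: 7.7
eef_pos: [514.0, 165.7, 332.5]
ee_rot: [-0.706, 0.706, -0.036, 0.037]
force: [0.3, 0.1, -0.9]
grip_width: 0.065
```

Run:
```python
from h import *
np.set_printoptions(precision=1,suppress=True)
s=ctrl.sense();print(s["force"],s["grip_width"],s["eef_pos"])
for n in ["side","scene"]:
    p,d=ctrl.capture(n); cv2.imwrite(f"pics/{n}3.png",p[:,:,::-1])
a=cv2.imread("pics/side3.png")[150:280,210:340];b=cv2.imread("pics/scene3.png")[150:280,300:430]
cv2.imwrite("pics/m3.png",cv2.resize(np.hstack([a,b]),None,fx=3,fy=3,interpolation=cv2.INTER_CUBIC))
```

```text
[ 0.3  0.1 -0.9] 0.06539123585592822 [514.  165.7 332.5]
```

View pics/m3.png

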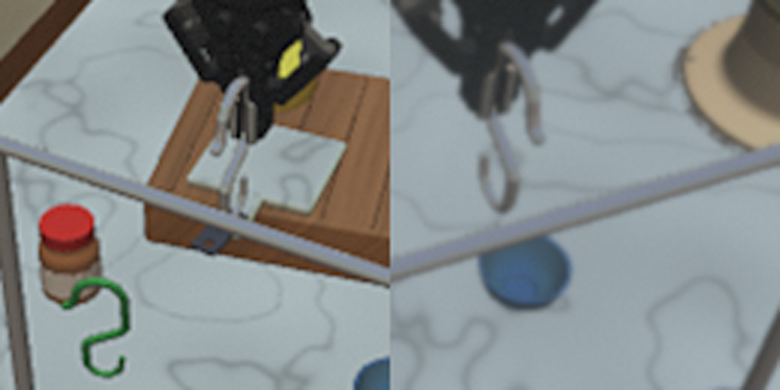

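>>> drive_tool --gripper '[1,1,1,1,1]' --pt "0.014 0.011 -0.017" --pt "0.014 0.011 -0.017" --pt "0.014 0.011 -0.017" --pt "0 0 0" --pt "0 0 0" --turn '[0,0,0,0,0]'

```text
time_s: 8.22
eef_pos: [550.9, 113.2, 298.6]
ee_rot: [0.706, -0.706, 0.037, -0.035]
force: [0.5, 0.2, -0.9]
grip_width: 0.071
```

Run:
```python
from h import *
np.set_printoptions(precision=1,suppress=True)
s=ctrl.sense();print(s["force"],s["grip_width"],s["eef_pos"],s["dq"])
p,d=ctrl.capture("wrist"); cv2.imwrite("pics/w4.png",p[:,:,::-1]); np.save("pics/w4d.npy",d); np.save("pics/w4s.npy",s,allow_pickle=True)
for q in ["paddle_rivet","paddle","cheese"]:
    for r in ctrl.pinpoint("wrist",q)[:2]: w=tw("wrist",r["centre"],s); print(q,round(r["score"],2),w,proj("wrist",w,s))
```

```text
[ 0.5  0.2 -0.9] 0.07063901352059368 [550.9 113.2 298.6] [ 0. -0. -0.  0.  0.  0.]
paddle_rivet 0.62 [596.4 -10.2  78.6] [333.5 284.5]
paddle 0.65 [589.7  -9.6  68.4] [326.  280.2]
```

View pics/w4.png

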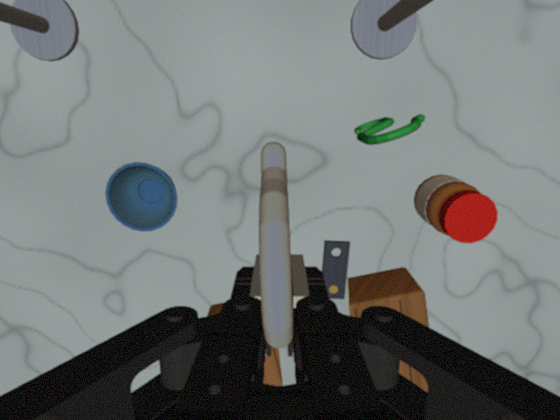

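Run:
```python
import cv2
p=cv2.imread("pics/w4.png"); cv2.imwrite("pics/c4.png",cv2.resize(p[230:310,300:380],None,fx=7,fy=7,interpolation=cv2.INTER_CUBIC))
```

```text
(no output)
```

View pics/c4.png

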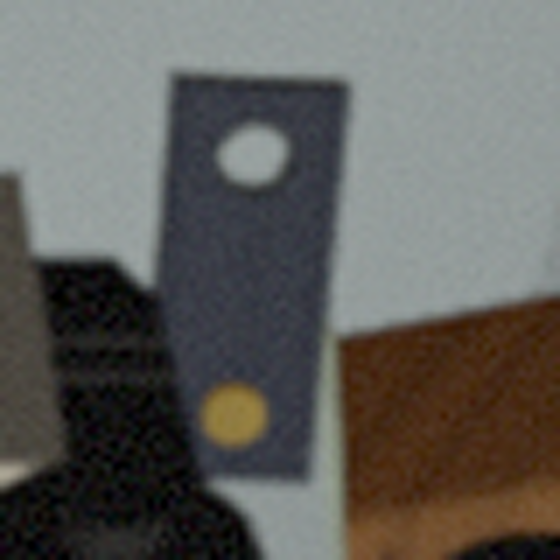

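Run:
```python
from h import *
np.set_printoptions(precision=1,suppress=True)
s=np.load("pics/w4s.npy",allow_pickle=True).item(); d=np.load("pics/w4d.npy")
def ray(x,y,z):
    n="wrist";u=300+x/7-.43;v=230+y/7-.43
    f,cx,cy=K(n); T=c2w(n,s); dd=T[:3,:3]@np.array([(u-cx)/f,(v-cy)/f,1]); o=T[:3,3]; return o+dd*(z-o[2])/dd[2]
for nm,x,y,z in [("hole",253,154,86),("rivet",234,414,88),("eL",171,73,86),("eR",349,82,86),("bR",310,480,86),("hole@84",253,154,84)]: print(nm,ray(x,y,z))
h=ray(253,154,86);r=ray(234,414,88);print(np.linalg.norm((h-r)[:2]),np.degrees(np.arctan2(h[1]-r[1],h[0]-r[0])))
c=cloud("wrist",d,s); print("plate z",np.median(c[258:280,328:342,2]))
b=ray(310,480,86);a=ray(349,82,86);print("edge",np.linalg.norm((a-b)[:2]),np.degrees(np.arctan2(a[1]-b[1],a[0]-b[0])))
```

```text
hole [600.1  30.4  86. ]
rivet [594.6 -10.   88. ]
eL [589.1  44.1  86. ]
eR [614.5  40.2  86. ]
bR [605.5 -23.3  86. ]
hole@84 [600.3  29.6  84. ]
40.81448885753183 82.26589048043424
plate z 85.42349955196559
edge 64.09475745611941 81.95563226148387
```

>>> drive_tool --gripper '[1,1,1,1,1,1,1,1,1,1,1]' --pt "0 0 0" --pt "0.02 0 -0.016" --pt "0.02 0 -0.016" --pt "0.02 0 -0.0155" --pt "0 0.03 0" --pt "0 0.03 0" --pt "0 0.03 0" --pt "0 0.03 0" --pt "0 0.03 0" --pt "0 0.025 0" --pt "0 0 0" --turn '[2.2,0,0,0,0,0,0,0,0,0,0]'

```text
time_s: 9.33
eef_pos: [601.2, 58.9, 119.8]
ee_rot: [0.706, -0.705, 0.052, -0.046]
force: [-0.9, -0.6, -1.3]
grip_width: 0.07
```

```bash
cat > look.py <<'E'
from h import *
import sys
np.set_printoptions(precision=1,suppress=True)
tag=sys.argv[1]
s=ctrl.sense(); T=c2w("wrist",s);print(s["time_s"],s["force"],s["eef_pos"],"zang",np.degrees(np.arctan2(T[1,0],T[0,0]))+90)
ims={}
for n in ["side","scene","wrist"]:
    p,d=ctrl.capture(n); ims[n]=np.ascontiguousarray(p[:,:,::-1]); cv2.imwrite(f"pics/{n}_{tag}.png",ims[n]); np.save(f"pics/{n}_{tag}d.npy",d)
    if n=="wrist": break
    for q in ["hook_top","hook_bight","hook_tip","paddle_rivet"]:
        for r in ctrl.pinpoint(n,q)[:5]:
            w=tw(n,r["centre"])
            if np.linalg.norm(w[:2]-s["eef_pos"][:2])<80: print(n,q,round(r["score"],2),w,proj(n,w))
q=proj("side",s["eef_pos"]).astype(int); a=ims["side"][max(0,q[1]-60):q[1]+60,q[0]-80:q[0]+80]
q=proj("scene",s["eef_pos"]).astype(int); b=ims["scene"][max(0,q[1]-60):q[1]+60,q[0]-80:q[0]+80]
h=min(a.shape[0],b.shape[0])
cv2.imwrite(f"pics/m_{tag}.png",cv2.resize(np.hstack([a[:h],b[:h]]),None,fx=2.5,fy=2.5,interpolation=cv2.INTER_CUBIC))
E
python3 look.py 5
```

```text
9.3333 [-0.9 -0.6 -1.3] [601.2  58.9 119.8] zang 82.16671476768305
side hook_top 0.58 [604.   83.9 177. ] [269.3 217. ]
side hook_bight 0.63 [604.1  86.   60.2] [269.6 250. ]
side hook_tip 0.56 [597.6  67.9  86.9] [274.2 239.3]
side paddle_rivet 0.98 [595.1 -11.1  85.2] [285.7 222.3]
scene hook_top 0.74 [606.5  77.3 185.7] [265.  223.1]
scene hook_bight 0.72 [610.6  76.1  67.7] [263.9 256.5]
scene hook_tip 0.49 [603.4  63.1  92. ] [264.2 245. ]
scene paddle_rivet 0.62 [598.4 -12.9  80.4] [252.8 225.2]
```

View pics/m_5.png

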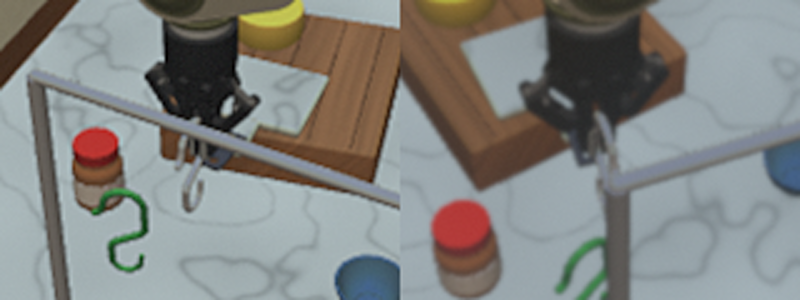

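View pics/wrist_5.png

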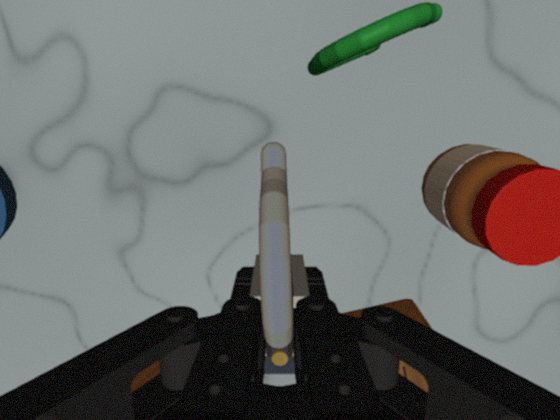

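Run:
```python
import cv2
p=cv2.imread("pics/wrist_5.png"); cv2.imwrite("pics/c5.png",cv2.resize(p[240:400,210:350],None,fx=5,fy=5,interpolation=cv2.INTER_CUBIC)[:,:])
```

```text
(no output)
```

View pics/c5.png

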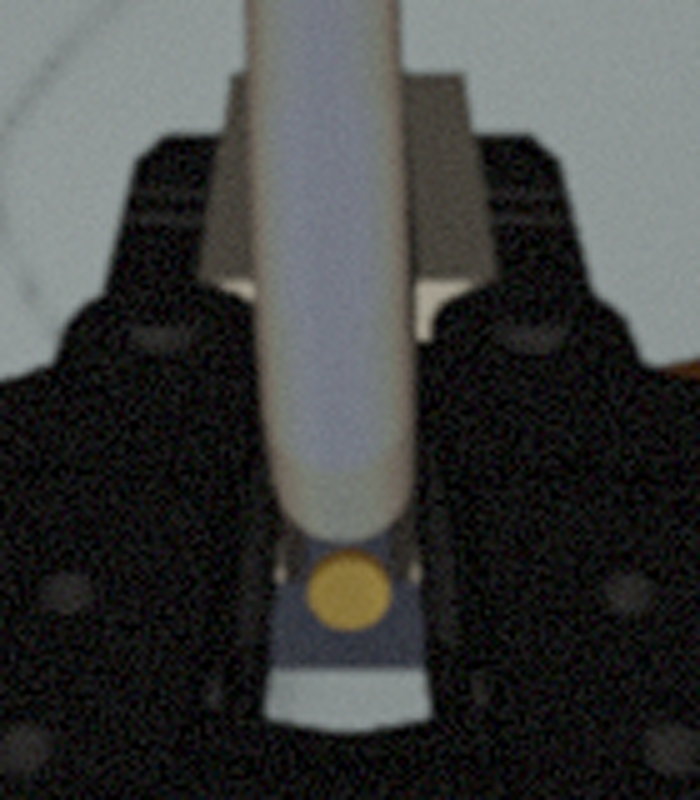

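Run:
```python
from h import *
np.set_printoptions(precision=2,suppress=True)
s=ctrl.sense();T=c2w("wrist",s);print(s["time_s"],s["force"],s["eef_pos"],s["dq"],np.degrees(np.arctan2(T[1,0],T[0,0]))+90)
def ray(u,v,z):
    n="wrist"
    f,cx,cy=K(n); dd=T[:3,:3]@np.array([(u-cx)/f,(v-cy)/f,1]); o=T[:3,3]; return o+dd*(z-o[2])/dd[2]
print(ray(279.6,358.4,88))
```

```text
9.8833 [-0.08  0.49 -1.85] [603.74  57.98 124.79] [-0.  0.  0. -0.  0. -0.] 82.11633340212389
[594.53 -10.37  88.  ]
```

>>> drive_tool --gripper '[1,1,1,1,1,1,1,1,1,1,1,1,1,1]' --pt "0.0005 0.009 0" --pt "0 0.009 0" --pt "0 0 0" --pt "0 0 0" --pt "0 0 0" --pt "0 0 -0.009" --pt "0 0 -0.009" --pt "0 0 -0.009" --pt "0 0 -0.0085" --pt "0 0 0" --pt "0 0 0" --pt "0 0 0" --pt "0 0 0" --pt "0 0 0" --turn '[0,0,0,0,0,0,0,0,0,0,0,0,0,0]'

```text
time_s: 11.05
eef_pos: [599.2, 23.1, 106.3]
ee_rot: [0.705, -0.705, 0.049, -0.049]
force: [-0.3, -0.1, -1.2]
grip_width: 0.06
```

```bash
python3 look.py 6; python3 -c "
import cv2
p=cv2.imread('pics/wrist_6.png'); cv2.imwrite('pics/c6.png',cv2.resize(p[240:420,200:360],None,fx=3.3,fy=3.3,interpolation=cv2.INTER_CUBIC))"
```

```text
11.05 [-0.3 -0.1 -1.2] [599.2  23.1 106.3] zang 82.14531325443951
side hook_top 0.52 [599.3  49.5 163.7] [276.1 213.4]
side hook_bight 0.68 [602.1  48.4  48.6] [275.5 244.4]
side hook_tip 0.69 [597.4  30.4  74.2] [279.5 234.1]
side paddle_rivet 0.64 [596.1  -8.1  89.2] [285.  221.8]
scene hook_top 0.73 [602.1  41.5 159.9] [260.  219.1]
scene hook_bight 0.73 [604.4  43.4  49.9] [260.6 250.1]
scene hook_tip 0.49 [597.9  28.3  70.8] [260.2 239.4]
scene paddle_rivet 0.55 [599.5 -11.5  82. ] [252.6 225.3]
```

View pics/m_6.png

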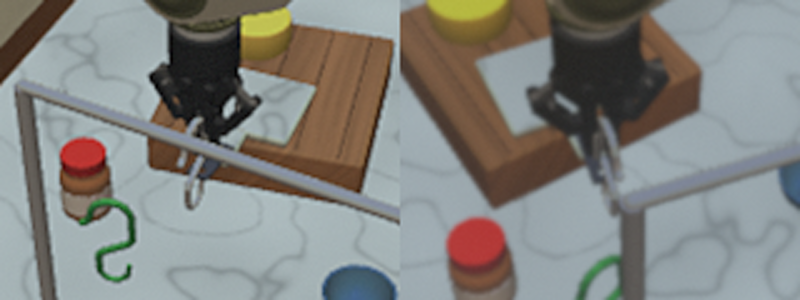

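View pics/c6.png

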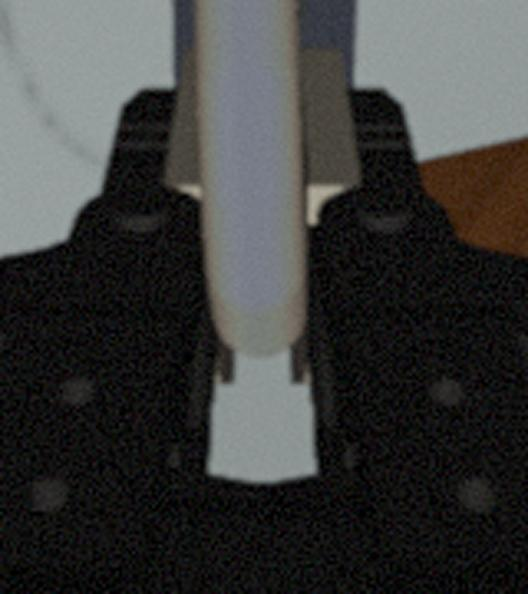

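```bash
python3 -c "
import cv2
p=cv2.imread('pics/wrist_6.png'); cv2.imwrite('pics/c6.png',cv2.resize(p[130:270,220:340],None,fx=4.2,fy=4.2,interpolation=cv2.INTER_CUBIC))"
```

```text
(no output)
```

View pics/c6.png

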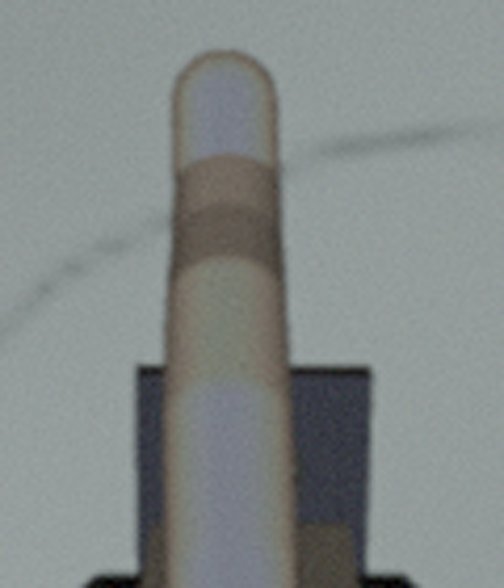

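Run:
```python
from h import *
np.set_printoptions(precision=2,suppress=True)
s=ctrl.sense();T=c2w("wrist",s);print(s["time_s"],s["force"],s["eef_pos"],np.degrees(np.arctan2(T[1,0],T[0,0]))+90)
def ray(u,v,z):
    n="wrist"
    f,cx,cy=K(n); dd=T[:3,:3]@np.array([(u-cx)/f,(v-cy)/f,1]); o=T[:3,3]; return o+dd*(z-o[2])/dd[2]
e=ray(280.6,217.6,86);a=np.radians(82.15);print(e,(e-s["eef_pos"])[:2]@[np.cos(a),np.sin(a)])
d=np.load("pics/wrist_6d.npy");c=cloud("wrist",d,s);print(np.median(c[222:240,255:258],(0,1)), np.median(c[222:240,296:305],(0,1)))
```

```text
11.6 [-0.29  0.39 -1.07] [599.15  22.8  106.3 ] 82.11980533731365
[602.34  41.33  86.  ] 18.79521812773399
[590.28  36.41  85.62] [610.31  33.75  85.43]
```

>>> drive_tool --gripper '[1,1,1,1,1,1,1,1]' --pt "0.001 -0.003 0" --pt "0 -0.003 0" --pt "0 -0.002 0" --pt "0 -0.001 0" --pt "0 -0.001 0" --pt "0 0 0" --pt "0 0 0" --pt "0 0 0" --turn '[0,0,0,0,0,0,0,0]'

```text
time_s: 12.27
eef_pos: [600.1, 22.6, 116.2]
ee_rot: [0.705, -0.705, 0.049, -0.049]
force: [0.3, 0.1, -1.2]
grip_width: 0.063
```

>>> drive_tool --gripper '[1,1,1,1,1,1]' --pt "0 -0.001 0" --pt "0 -0.001 0" --pt "0 0 0" --pt "0 0 0" --pt "0 0 0" --pt "0 0 0" --turn '[0,0,0,0,0,0]'

```text
time_s: 12.77
eef_pos: [600.1, 22.6, 118.3]
ee_rot: [0.705, -0.705, 0.049, -0.049]
force: [0.2, -0.0, -0.9]
grip_width: 0.067
```

>>> drive_tool --gripper '[1,1,1,1,1,1]' --pt "0 -0.001 0" --pt "0 -0.001 0" --pt "0 -0.001 0" --pt "0 -0.001 0" --pt "0 0 0" --pt "0 0 0" --turn '[0,0,0,0,0,0]'

```text
time_s: 13.27
eef_pos: [600.2, 22.6, 122.4]
ee_rot: [0.705, -0.705, 0.049, -0.049]
force: [0.7, 0.3, -0.7]
grip_width: 0.069
```

```bash
python3 look.py 7; python3 -c "
import cv2,numpy as np
p=cv2.imread('pics/wrist_7.png'); a=cv2.resize(p[130:270,220:340],None,fx=3,fy=3,interpolation=cv2.INTER_CUBIC)
b=cv2.resize(p[240:380,220:340],None,fx=3,fy=3,interpolation=cv2.INTER_CUBIC);cv2.imwrite('pics/c7.png',np.hstack([a,b]))"
```

```text
13.2667 [ 0.7  0.3 -0.7] [600.2  22.6 122.4] zang 82.1176477976207
side hook_top 0.62 [600.3  48.4 183.9] [275.9 207.1]
side hook_bight 0.7 [600.2  48.3  62.9] [276.1 240.9]
side hook_tip 0.5 [597.2  30.   89.3] [279.6 230. ]
side hook_tip 0.47 [592.3  -8.6  69.9] [286.2 227.1]
side paddle_rivet 0.95 [593.4 -10.6  89.3] [286.2 221.4]
side paddle_rivet 0.73 [594.8  28.6  89.1] [280.6 230. ]
scene hook_top 0.75 [601.2  44.8 177.6] [260.9 214.5]
scene hook_bight 0.58 [605.6  42.9  64.3] [259.9 246.5]
scene hook_tip 0.54 [600.1  27.7  86.5] [259.1 235.4]
scene paddle_rivet 0.75 [598.8 -11.6  77.7] [252.9 226.3]
```

View pics/m_7.png

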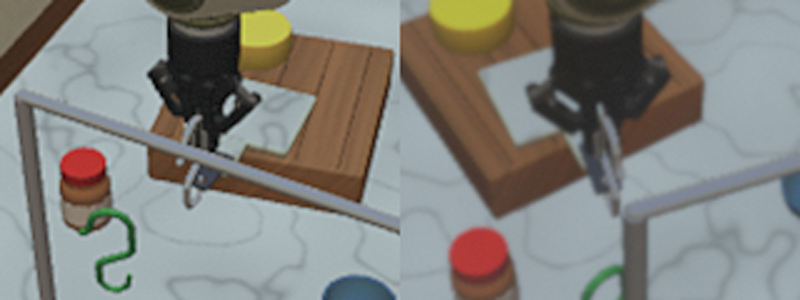

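View pics/c7.png

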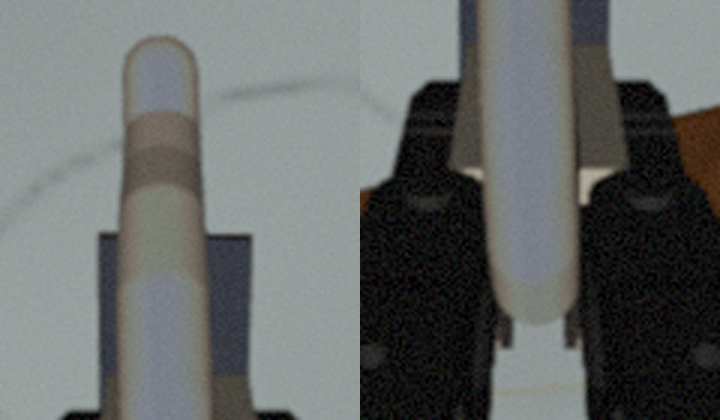

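Run:
```python
from h import *
np.set_printoptions(precision=2,suppress=True)
s=ctrl.sense();d=np.load("pics/wrist_7d.npy");c=cloud("wrist",d,s);print(s["eef_pos"],s["force"])
for u in (255,257,296,300): print(np.median(c[212:240,u],0))
p=cv2.imread("pics/side_7.png");cv2.imwrite("pics/c7b.png",cv2.resize(p[190:260,240:320],None,fx=7,fy=7,interpolation=cv2.INTER_CUBIC))
```

```text
[600.15  22.63 122.28] [-0.39 -0.22 -1.53]
[589.45  33.87  85.42]
[590.35  33.46  85.32]
[609.8   30.67  85.69]
[611.8   30.41  85.31]
```

View pics/c7b.png

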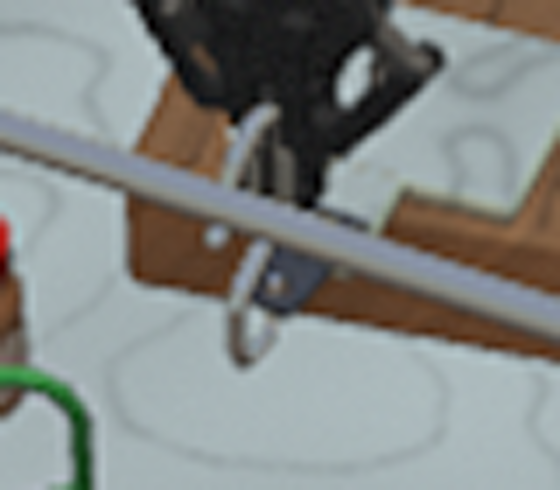

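```bash
cat > plan.py <<'E'
import numpy as np
# world y,z of hole given beta about pivot (y=-169,z=70), hole rel (199,14)
prev=None
for b in list(range(0,90,5)):
    B=np.radians(b); y=-169+199*np.cos(B)-14*np.sin(B); z=70+199*np.sin(B)+14*np.cos(B)
    t=np.radians(min(b*1.5+30,90)); hx=2+22-16*np.cos(t); hz=20.5-64-16*np.sin(t)
    T=np.array([y-hx+0.0,z-hz]); 
    if prev is not None: d=T-prev; print(b,T.round(1),"tool x %.1f z %.1f up %.1f"%(-.1374*d[0],.9905*d[0],d[1]))
    else: print(b,T.round(1))
    prev=T
E
python3 plan.py
```

```text
0 [ 19.9 135.5]
5 [ 16.7 154.5] tool x 0.4 z -3.1 up 19.0
10 [ 11.9 173.2] tool x 0.7 z -4.8 up 18.6
15 [  5.3 191.2] tool x 0.9 z -6.5 up 18.1
20 [ -2.8 208.6] tool x 1.1 z -8.0 up 17.4
25 [-12.4 225.1] tool x 1.3 z -9.6 up 16.5
30 [-23.5 240.6] tool x 1.5 z -11.0 up 15.5
35 [-35.9 255. ] tool x 1.7 z -12.3 up 14.4
40 [-49.6 268.1] tool x 1.9 z -13.5 up 13.2
45 [-62.2 280.1] tool x 1.7 z -12.5 up 12.0
50 [-75.8 290.9] tool x 1.9 z -13.5 up 10.8
55 [-90.3 300.5] tool x 2.0 z -14.4 up 9.6
60 [-105.6  308.8] tool x 2.1 z -15.2 up 8.3
65 [-121.6  315.8] tool x 2.2 z -15.8 up 6.9
70 [-138.1  321.3] tool x 2.3 z -16.3 up 5.5
75 [-155.   325.3] tool x 2.3 z -16.8 up 4.1
80 [-172.2  327.9] tool x 2.4 z -17.0 up 2.6
85 [-189.6  329. ] tool x 2.4 z -17.2 up 1.1
```

>>> drive_tool --gripper '[1,1,1,1,1,1,1,1,1]' --pt "0 -0.002 0" --pt "0 -0.002 0" --pt "0 -0.002 0" --pt "0 -0.002 -0.001" --pt "0 -0.002 -0.001" --pt "0 -0.002 -0.001" --pt "0 0 0" --pt "0 0 0" --pt "0 0 0" --turn '[0,0,0,0,0,0,0,0,0]' --force 120

```text
time_s: 14.57
eef_pos: [599.7, 19.6, 134.2]
ee_rot: [0.705, -0.705, 0.049, -0.049]
force: [-0.6, 0.6, -0.7]
grip_width: 0.06
```

```bash
python3 look.py 8
python3 - <<'E'
from h import *
np.set_printoptions(precision=2,suppress=True)
s=ctrl.sense();d=np.load("pics/wrist_8d.npy");c=cloud("wrist",d,s);print(s["eef_pos"],s["force"])
for u in (255,257,296,300): print(np.median(c[212:240,u],0))
p=cv2.imread("pics/side_8.png");a=cv2.resize(p[190:260,240:320],None,fx=5,fy=5,interpolation=cv2.INTER_CUBIC)
p=cv2.imread("pics/wrist_8.png");b=cv2.resize(p[130:270,210:350],None,fx=2.5,fy=2.5,interpolation=cv2.INTER_CUBIC)
cv2.imwrite("pics/c8.png",np.hstack([a,b]))
E
```

```text
14.5667 [-0.6  0.6 -0.7] [599.7  19.6 134.2] zang 82.11449931943531
side hook_top 0.41 [600.3  46.2 191.9] [276.2 204.3]
side hook_bight 0.44 [602.2  43.9  77.9] [276.  235.7]
side paddle_rivet 0.96 [596.8  -9.9  86. ] [285.  222.2]
side paddle_rivet 0.29 [598.2  43.9 192.9] [277.3 203.7]
scene hook_top 0.68 [599.5  39.8 193.8] [260.4 207.7]
scene hook_bight 0.78 [605.1  34.6  76.3] [258.5 240.8]
scene hook_tip 0.52 [597.5  25.2  96.3] [259.6 231.6]
scene paddle_rivet 0.64 [598.5 -12.2  79.8] [252.9 225.5]
scene paddle_rivet 0.62 [594.3 -11.   74.7] [254.7 226.6]
[599.72  19.67 134.29] [-0.37  0.58 -0.89]
[587.62  26.87  85.5 ]
[588.6   26.49  85.38]
[609.39  23.9   85.47]
[611.51  23.74  85.62]
```

View pics/c8.png

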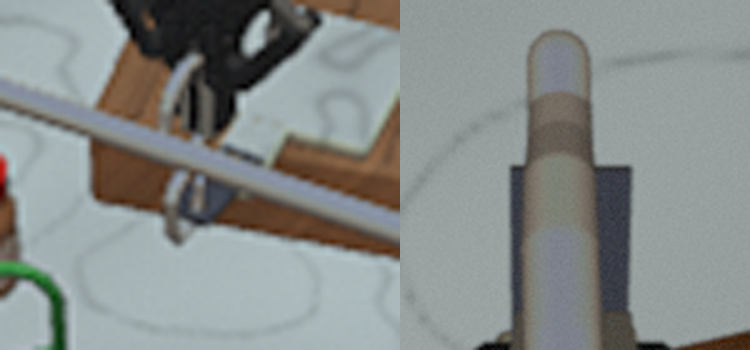

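>>> drive_tool --gripper '[1,1,1,1,1,1,1,1,1,1]' --pt "0 -0.003 -0.001" --pt "0 -0.003 -0.001" --pt "0 -0.004 -0.001" --pt "0 -0.005 -0.001" --pt "0 -0.005 -0.001" --pt "0.0002 -0.006 -0.001" --pt "0.0002 -0.006 -0.001" --pt "0.0002 -0.006 -0.001" --pt "0 0 0" --pt "0 0 0" --turn '[0,0,0,0,0,0,0,0,0,0]'

```text
time_s: 15.95
eef_pos: [599.4, 11.5, 172.7]
ee_rot: [-0.705, 0.705, -0.049, 0.05]
force: [0.9, 0.6, -3.3]
grip_width: 0.06
```

```bash
python3 look.py 9
python3 - <<'E'
from h import *
np.set_printoptions(precision=2,suppress=True)
s=ctrl.sense();d=np.load("pics/wrist_9d.npy");c=cloud("wrist",d,s);print(s["eef_pos"],s["force"])
for u in (255,257,296,300): print(np.median(c[212:240,u],0))
p=cv2.imread("pics/side_9.png");a=cv2.resize(p[160:260,230:330],None,fx=3.5,fy=3.5,interpolation=cv2.INTER_CUBIC)
p=cv2.imread("pics/wrist_9.png");b=cv2.resize(p[130:270,210:350],None,fx=2.5,fy=2.5,interpolation=cv2.INTER_CUBIC)
cv2.imwrite("pics/c9.png",np.hstack([a,b]))
E
```

```text
15.95 [ 0.9  0.6 -3.3] [599.4  11.5 172.7] zang 82.10985448993453
side hook_top 0.52 [600.3  36.9 233.1] [277.5 189.7]
side hook_bight 0.47 [602.5  34.7 114. ] [277.1 223.8]
side hook_tip 0.59 [596.8  16.8 138.1] [281.6 213.7]
side paddle_rivet 0.62 [595.2 -12.1 112.9] [285.8 214.6]
scene hook_top 0.62 [600.2  29.5 227.4] [257.7 193.7]
scene hook_bight 0.82 [602.5  30.2 111.6] [258.3 229.6]
scene hook_tip 0.55 [597.7  15.7 135.8] [257.3 217.8]
scene paddle_rivet 0.58 [599.8 -15.8 106.8] [251.4 217.4]
[599.19  11.65 172.25] [ 0.28 -0.84 -2.98]
[573.04 -21.35  -0.64]
[587.46  16.53 117.63]
[608.87  13.64 116.9 ]
[611.06  13.37 116.89]
```

View pics/c9.png

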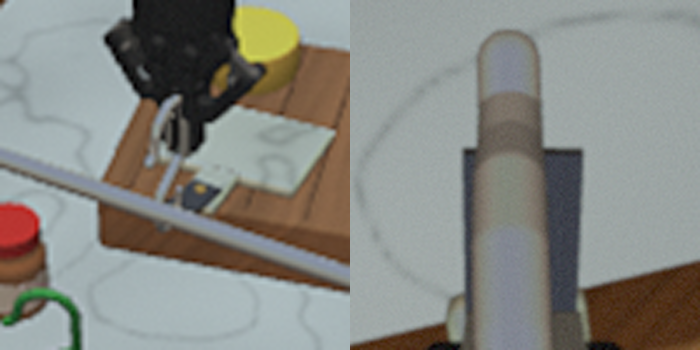

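>>> drive_tool --gripper '[1,1,1,1,1,1,1,1,1,1,1,1,1,1,1,1,1,1,1,1]' --pt "0.0003 -0.006 -0.0022" --pt "0.0003 -0.006 -0.0022" --pt "0.0003 -0.006 -0.0022" --pt "0.0004 -0.0058 -0.0027" --pt "0.0004 -0.0058 -0.0027" --pt "0.0004 -0.0058 -0.0027" --pt "0.0004 -0.0055 -0.0032" --pt "0.0004 -0.0055 -0.0032" --pt "0.0004 -0.0055 -0.0032" --pt "0.0005 -0.0052 -0.0037" --pt "0.0005 -0.0052 -0.0037" --pt "0.0005 -0.0052 -0.0037" --pt "0.0006 -0.0048 -0.0041" --pt "0.0006 -0.0048 -0.0041" --pt "0.0006 -0.0048 -0.0041" --pt "0.0006 -0.0044 -0.0045" --pt "0.0006 -0.0044 -0.0045" --pt "0.0006 -0.0044 -0.0045" --pt "0 0 0" --pt "0 0 0" --turn '[0,0,0,0,0,0,0,0,0,0,0,0,0,0,0,0,0,0,0,0]'

```text
time_s: 18.17
eef_pos: [599.1, -50.3, 267.7]
ee_rot: [0.705, -0.705, 0.049, -0.05]
force: [0.5, 4.5, 1.4]
grip_width: 0.059
```

```bash
python3 look.py 10
```

```text
18.1667 [0.5 4.5 1.4] [599.1 -50.3 267.7] zang 82.09980820862118
side hook_top 0.64 [599.3 -30.1 325.6] [287.7 145.9]
side hook_bight 0.74 [602.8 -25.5 208.5] [285.4 183.9]
side hook_tip 0.59 [598.6 -43.  237.1] [289.3 172. ]
side paddle_rivet 0.58 [595.6 -60.1 186.5] [292.3 184. ]
scene hook_top 0.52 [603.1 -29.  323.3] [243.  142.1]
scene hook_bight 0.74 [602.6 -30.7 207.6] [245.7 183.3]
scene hook_tip 0.85 [598.1 -41.2 228.5] [245.3 172.9]
scene paddle_rivet 0.68 [599.3 -57.1 184. ] [243.  183.2]
```

View pics/m_10.png

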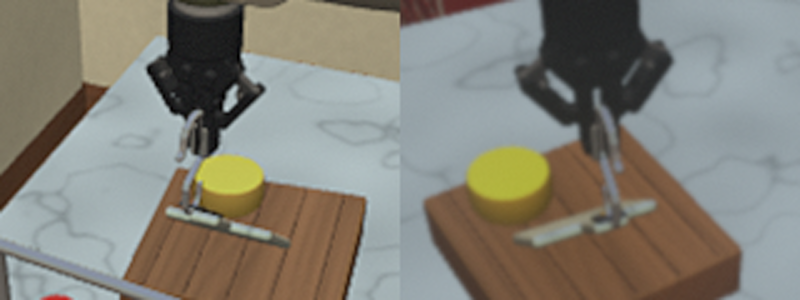

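View pics/wrist_10.png

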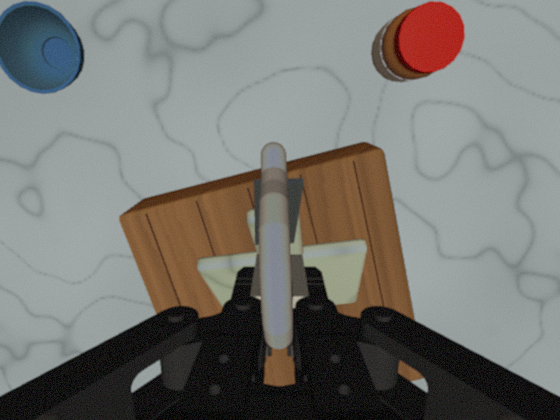

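>>> drive_tool --gripper '[1,1,1,1,1]' --pt "0 -0.004 0" --pt "0 -0.004 0" --pt "0 0 0" --pt "0 0 0" --pt "0 0 0" --turn '[0,0,0,0,0]'

```text
time_s: 19.13
eef_pos: [598.9, -50.5, 275.0]
ee_rot: [-0.705, 0.706, -0.05, 0.049]
force: [-0.7, -1.1, -4.2]
grip_width: 0.062
```

>>> drive_tool --gripper '[1,1,1,1,1,1,1,1,1,1,1,1,1]' --pt "0.0006 -0.004 -0.0046" --pt "0.0006 -0.004 -0.0046" --pt "0.0006 -0.004 -0.0046" --pt "0.0006 -0.004 -0.0046" --pt "0.0007 -0.0032 -0.0048" --pt "0.0007 -0.0032 -0.0048" --pt "0.0007 -0.0032 -0.0048" --pt "0.0007 -0.0032 -0.0048" --pt "0.0007 -0.0032 -0.0048" --pt "0.0007 -0.0032 -0.0048" --pt "0 0 0" --pt "0 0 0" --pt "0 0 0" --turn '[0,0,0,0,0,0,0,0,0,0,0,0,0]'

```text
time_s: 20.22
eef_pos: [599.0, -97.6, 310.5]
ee_rot: [0.706, -0.705, 0.049, -0.049]
force: [0.6, -0.7, -4.7]
grip_width: 0.064
```

```bash
python3 look.py 11
```

```text
20.2167 [ 0.6 -0.7 -4.7] [599.  -97.6 310.5] zang 82.12346096734926
side hook_top 0.43 [600.8 -71.1 367.9] [293.2 123.7]
side hook_bight 0.5 [599.8 -70.2 252.4] [292.6 161.9]
side hook_tip 0.66 [596.3 -91.  273.4] [296.7 151.7]
side paddle_rivet 0.57 [596.4 -98.  217.7] [297.  167.4]
scene hook_top 0.5 [601.3 -77.2 367.4] [233.1 110.8]
scene hook_bight 0.79 [602.6 -82.  250.6] [235.6 155. ]
scene hook_tip 0.83 [598.3 -94.9 272.3] [234.5 143.5]
scene paddle_rivet 0.64 [598.9 -97.5 214.5] [235.6 162.9]
```

View pics/m_11.png

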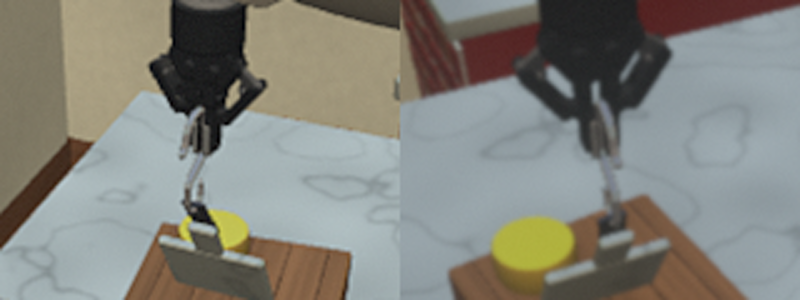

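>>> drive_tool --gripper '[1,1,1,1,1,1,1,1,1,1,1,1,1,1,1,1]' --pt "0.0007 -0.0024 -0.0049" --pt "0.0007 -0.0022 -0.0049" --pt "0.0007 -0.0022 -0.0049" --pt "0.0007 -0.0022 -0.0049" --pt "0.0007 -0.0022 -0.0049" --pt "0.0007 -0.0014 -0.0049" --pt "0.0007 -0.0014 -0.0049" --pt "0.0007 -0.0014 -0.0049" --pt "0.0007 -0.0014 -0.0049" --pt "0.0007 -0.0014 -0.0049" --pt "0.0007 -0.0007 -0.0048" --pt "0.0007 -0.0007 -0.0048" --pt "0.0006 -0.0007 -0.0048" --pt "0 0 0" --pt "0 0 0" --pt "0 0 0" --turn '[0,0,0,0,0,0,0,0,0,0,0,0,0,0,0,0]'

```text
time_s: 22.1
eef_pos: [599.1, -161.7, 330.8]
ee_rot: [0.705, -0.705, 0.049, -0.049]
force: [-0.3, -0.2, -6.5]
grip_width: 0.057
```

```bash
python3 look.py 12
```

```text
22.1 [-0.3 -0.2 -6.5] [ 599.1 -161.7  330.8] zang 82.12343667149105
side hook_top 0.57 [ 601.  -138.6  385.9] [302.3 105.8]
side hook_bight 0.55 [ 602.9 -139.3  271.3] [300.4 143.2]
side hook_tip 0.71 [ 595.8 -153.3  299.5] [304.9 132.5]
side paddle_rivet 0.97 [ 595.9 -146.7  234.1] [303.2 153.8]
scene hook_top 0.58 [ 601.2 -141.8  387. ] [220.6  86.8]
scene hook_bight 0.64 [ 605.4 -143.   272.3] [223.6 132.6]
scene hook_tip 0.81 [ 596.3 -154.9  294. ] [224.5 120.8]
scene paddle_rivet 0.55 [ 599.9 -146.4  227.8] [226.9 146.6]
```

View pics/m_12.png

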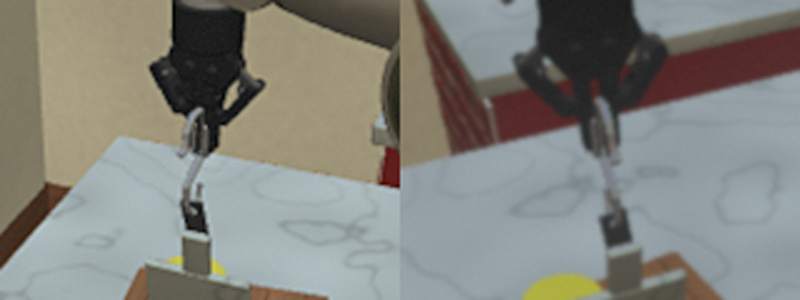

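>>> drive_tool --gripper '[1,1,1,1,1,1,1,1,1,1,1,1,1,1,1,1,1,1,1,1]' --pt "0 -0.002 0" --pt "0 -0.002 0" --pt "0 -0.002 0" --pt "0 -0.002 0" --pt "0 -0.003 0" --pt "0 -0.004 0" --pt "0 -0.005 0" --pt "0 -0.006 0" --pt "0 -0.007 0" --pt "0 -0.008 0" --pt "0 -0.008 0" --pt "0 -0.008 0" --pt "0 -0.008 0" --pt "0 -0.008 0" --pt "0 -0.005 0" --pt "0 -0.003 0" --pt "0 0 0" --pt "0 0 0" --pt "0 0 0" --pt "0 0 0" --turn '[0,0,0,0,0,0,0,0,0,0,0,0,0,0,0,0,0,0,0,0]'

```text
time_s: 24.32
eef_pos: [599.0, -161.8, 411.5]
ee_rot: [0.705, -0.705, 0.05, -0.049]
force: [-0.8, -0.4, -7.0]
grip_width: 0.057
```

```bash
python3 look.py 13; python3 -c "
from h import *
s=ctrl.sense();print(s['eef_pos'],s['force'],s['wrist_torque'])"
```

```text
24.3167 [-0.8 -0.4 -7. ] [ 599.  -161.8  411.5] zang 82.11423830483021
side hook_top 0.71 [ 601.5 -138.4  469.2] [303.2  75.5]
side hook_bight 0.47 [ 600.4 -132.8  352.2] [301.4 118.4]
side hook_tip 0.58 [ 597.2 -153.5  378.7] [305.5 106.2]
side paddle_rivet 0.56 [ 594.  -141.1  311.6] [304.2 130.8]
scene hook_top 0.6 [ 598.9 -141.2  467.3] [217.8  48.8]
scene hook_bight 0.8 [ 603.8 -143.1  354. ] [220.7 100.8]
scene hook_tip 0.71 [ 597.3 -153.9  373.7] [220.9  89.4]
scene paddle_rivet 0.92 [ 603.3 -136.   308. ] [224.1 120.7]
[ 599.07878626 -161.8779673   411.89529874] [-0.41655264  0.0639288  -7.68386012] [-0.23204819  0.05220904 -0.01300805]
```

View pics/scene_13.png

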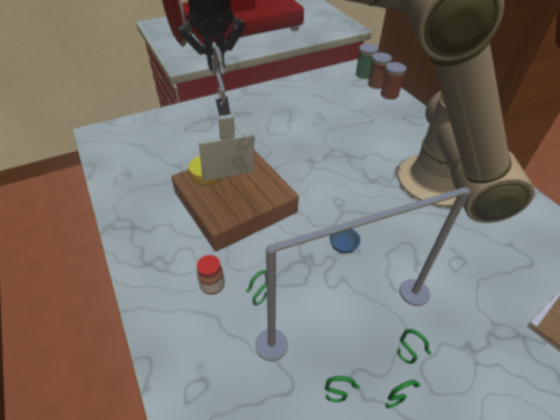

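View pics/side_13.png

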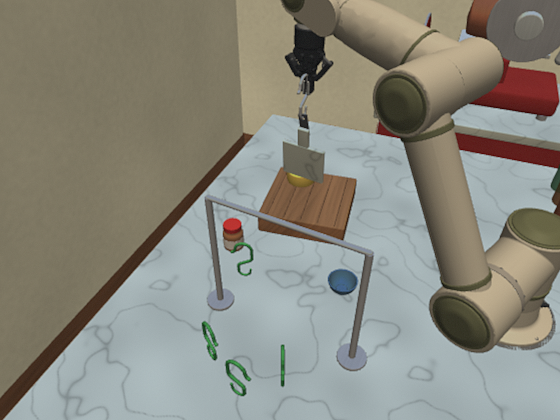

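```bash
python3 -c "
import numpy as np
i=np.arange(40);w=np.sin(np.pi*(i+.5)/40)**2;w/=w.sum()
for x in w[:20]: print('[%.4f, 0, %.4f]'%(-.131*x,.312*x),end=', ')
"
```

```text
[-0.0000, 0, 0.0000], [-0.0001, 0, 0.0002], [-0.0002, 0, 0.0006], [-0.0005, 0, 0.0011], [-0.0008, 0, 0.0019], [-0.0011, 0, 0.0027], [-0.0016, 0, 0.0037], [-0.0020, 0, 0.0048], [-0.0025, 0, 0.0060], [-0.0030, 0, 0.0072], [-0.0035, 0, 0.0084], [-0.0040, 0, 0.0096], [-0.0045, 0, 0.0108], [-0.0050, 0, 0.0119], [-0.0054, 0, 0.0129], [-0.0058, 0, 0.0137], [-0.0061, 0, 0.0145], [-0.0063, 0, 0.0150], [-0.0065, 0, 0.0154], [-0.0065, 0, 0.0156],
```

>>> drive_tool --gripper '[1,1,1,1,1,1,1,1,1,1,1,1,1,1,1,1,1,1,1]' --pt "-0.0001 0 0.0002" --pt "-0.0002 0 0.0006" --pt "-0.0005 0 0.0011" --pt "-0.0008 0 0.0019" --pt "-0.0011 0 0.0027" --pt "-0.0016 0 0.0037" --pt "-0.002 0 0.0048" --pt "-0.0025 0 0.006" --pt "-0.003 0 0.0072" --pt "-0.0035 0 0.0084" --pt "-0.004 0 0.0096" --pt "-0.0045 0 0.0108" --pt "-0.005 0 0.0119" --pt "-0.0054 0 0.0129" --pt "-0.0058 0 0.0137" --pt "-0.0061 0 0.0145" --pt "-0.0063 0 0.015" --pt "-0.0065 0 0.0154" --pt "-0.0065 0 0.0156" --turn '[0,0,0,0,0,0,0,0,0,0,0,0,0,0,0,0,0,0,0]'

```text
time_s: 26.45
eef_pos: [555.3, 3.5, 412.0]
ee_rot: [-0.705, 0.705, -0.049, 0.049]
force: [-0.8, 0.4, -7.5]
grip_width: 0.062
```

>>> drive_tool --gripper '[1,1,1,1,1,1,1,1,1,1,1,1,1,1,1,1,1,1,1,1]' --pt "-0.0065 0 0.0156" --pt "-0.0065 0 0.0154" --pt "-0.0063 0 0.015" --pt "-0.0061 0 0.0145" --pt "-0.0058 0 0.0137" --pt "-0.0054 0 0.0129" --pt "-0.005 0 0.0119" --pt "-0.0045 0 0.0108" --pt "-0.004 0 0.0096" --pt "-0.0035 0 0.0084" --pt "-0.003 0 0.0072" --pt "-0.0025 0 0.006" --pt "-0.002 0 0.0048" --pt "-0.0016 0 0.0037" --pt "-0.0011 0 0.0027" --pt "-0.0008 0 0.0019" --pt "-0.0005 0 0.0011" --pt "-0.0002 0 0.0006" --pt "-0.0001 0 0.0002" --pt "0 0 0" --turn '[0,0,0,0,0,0,0,0,0,0,0,0,0,0,0,0,0,0,0,0]'

```text
time_s: 28.12
eef_pos: [513.0, 165.2, 411.9]
ee_rot: [-0.705, 0.705, -0.049, 0.049]
force: [0.1, -0.4, -7.8]
grip_width: 0.057
```

```bash
python3 look.py 14; python3 -c "
from h import *
s=ctrl.sense();print(s['eef_pos'],s['force'],s['wrist_torque'])"
```

```text
28.1167 [ 0.1 -0.4 -7.8] [513.  165.2 411.9] zang 82.10364918339818
side hook_top 0.87 [513.4 190.1 471.9] [288.9 145.3]
side hook_bight 0.67 [514.7 189.3 352.7] [287.7 193.7]
side hook_tip 0.68 [507.6 176.  377.4] [293.3 181.5]
side paddle_rivet 0.92 [512.5 184.2 315.7] [289.3 206.2]
scene hook_top 0.92 [513.1 185.9 465.7] [349.6 129.1]
scene hook_bight 0.81 [517.9 183.4 353.3] [337.  183.6]
scene hook_tip 0.79 [511.3 172.6 373.1] [338.3 170. ]
scene paddle_rivet 0.84 [516.3 186.2 308.7] [335.7 202.5]
[512.94634917 165.34288548 411.92158675] [-0.16807059 -0.17685525 -7.39841061] [-0.10543046  0.01308651 -0.01410502]
```

View pics/scene_14.png

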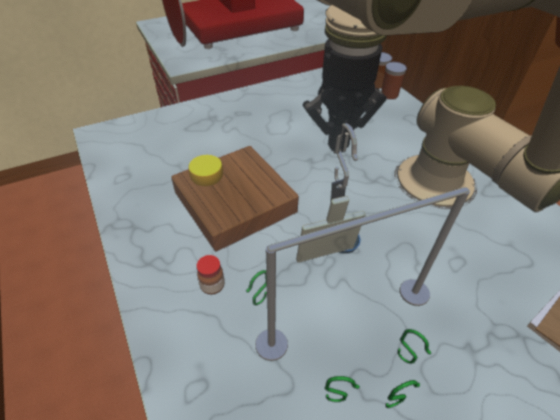

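View pics/wrist_14.png

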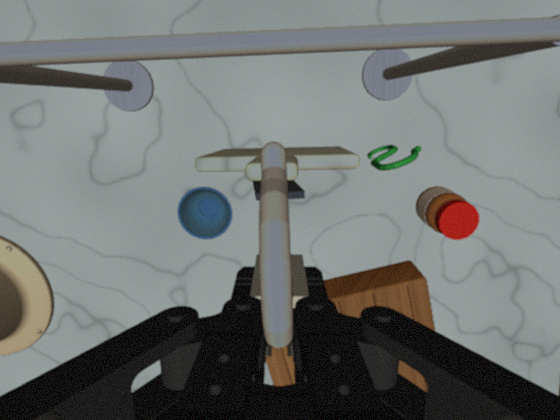

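>>> drive_tool --gripper '[1,1,1,1,1,1,1,1,1,1,1,1,1,1,1,1,1,1,1]' --pt "0 0.001 0" --pt "0 0.002 0" --pt "0 0.004 0" --pt "0 0.006 0" --pt "0 0.007 0" --pt "0 0.008 0" --pt "0 0.008 0" --pt "0 0.008 0" --pt "0 0.008 0" --pt "0 0.008 0" --pt "0 0.007 0" --pt "0 0.005 0" --pt "0 0.003 0" --pt "0 0.002 0" --pt "0 0.001 0" --pt "0 0 0" --pt "0 0 0" --pt "0 0 0" --pt "0 0 0" --turn '[0,0,0,0,0,0,0,0,0,0,0,0,0,0,0,0,0,0,0]'

```text
time_s: 30.25
eef_pos: [513.0, 165.3, 334.1]
ee_rot: [0.705, -0.705, 0.049, -0.049]
force: [0.8, -0.2, -7.3]
grip_width: 0.06
```

```bash
python3 look.py 15
python3 - <<'E'
from h import *
np.set_printoptions(precision=1,suppress=True)
s=ctrl.sense();d=np.load("pics/wrist_15d.npy");c=cloud("wrist",d,s);print(s["eef_pos"],s["force"])
m=(abs(c[...,2]-341)<8)&(c[...,1]>235); P=c[m]; L=cv2.fitLine(P[:,:2].astype(np.float32),cv2.DIST_HUBER,0,.01,.01).ravel(); print(np.degrees(np.arctan(L[1]/L[0])), "bar y at 520:",L[3]+(520-L[2])*L[1]/L[0],P[:,2].max())
print(c[140:330:10,274])
E
```

```text
30.25 [ 0.8 -0.2 -7.3] [513.  165.3 334.1] zang 82.11387061622735
side hook_top 0.74 [513.3 191.1 392.8] [288.3 178.8]
side hook_bight 0.81 [514.  191.2 277.4] [287.3 221.4]
side hook_tip 0.52 [510.4 174.2 302.5] [291.7 208.4]
side paddle_rivet 0.92 [509.5 185.3 237.5] [289.9 233.6]
scene hook_top 0.74 [514.9 187.1 389.2] [342.4 168.5]
scene hook_bight 0.95 [517.4 183.  273.9] [332.1 214.5]
scene hook_tip 0.8 [514.5 170.9 296.1] [331.2 201.5]
[512.9 165.3 333.9] [ 0.3 -0.5 -7.2]
-6.5319467 bar y at 520: 261.66763 347.73420147105537
[[509.7 188.7  -0.4]
 [518.9 220.2 360.5]
 [518.5 217.5 363. ]
 [518.2 215.1 366.4]
 [518.1 213.4 372.5]
 [517.9 211.7 377.8]
 [522.4 234.2 475.9]
 [517.5 208.  384.3]
 [517.3 206.3 387.3]
 [517.  204.4 389.1]
 [516.7 201.9 389.4]
 [516.4 199.8 390.8]
 [516.2 198.2 393.1]
 [515.8 195.7 393.1]
 [515.5 193.3 393.6]
 [515.2 191.3 394.8]
 [514.9 188.8 395.2]
 [514.5 185.9 394.9]
 [513.9 182.1 393.1]]
```

View pics/m_15.png

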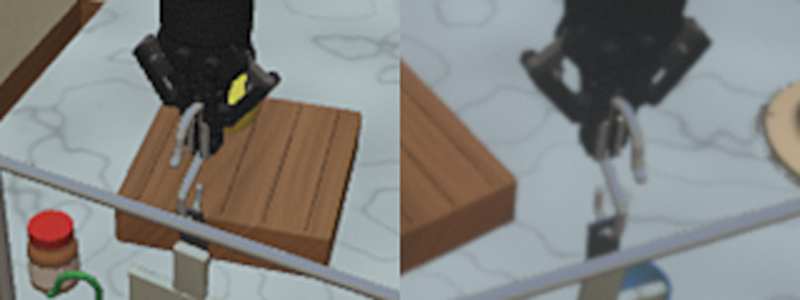

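View pics/wrist_15.png

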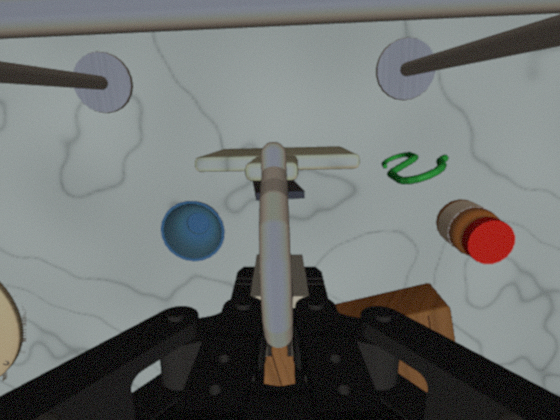

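>>> drive_tool --gripper '[1,1,1,1,1,1,1,1,1,1,1,1,1,1]' --pt "0 0.001 0.0005" --pt "0 0 0.001" --pt "0 0 0.002" --pt "0 0 0.003" --pt "0 0 0.004" --pt "0 0 0.005" --pt "0 0 0.006" --pt "0 0 0.006" --pt "0 0 0.005" --pt "0 0 0.004" --pt "0 0 0.0025" --pt "0 0 0.001" --pt "0 0 0" --pt "0 0 0" --turn '[0,0,0,0,0,0,0,0,0,0,0,0,0,0]'

```text
time_s: 31.97
eef_pos: [518.5, 204.8, 332.9]
ee_rot: [-0.705, 0.705, -0.049, 0.049]
force: [-0.6, -0.1, -7.9]
grip_width: 0.065
```

```bash
python3 look.py 16
```

```text
31.9667 [-0.6 -0.1 -7.9] [518.5 204.8 332.9] zang 82.11155474507561
side hook_top 0.6 [518.3 228.6 394.7] [279.1 187.7]
side hook_bight 0.51 [520.6 229.1 275. ] [278.  232.2]
side hook_tip 0.77 [514.7 209.2 301.1] [284.  218.1]
side paddle_rivet 0.69 [518.2 228.6 235.3] [279.1 245.6]
scene hook_top 0.62 [519.6 228.2 388.6] [354.1 185.2]
scene hook_bight 0.94 [523.7 224.  277.9] [341.5 229.5]
scene hook_tip 0.95 [519.  208.1 297. ] [340.2 215.5]
scene paddle_rivet 0.97 [523.9 221.6 228.7] [337.3 245.5]
```

View pics/m_16.png

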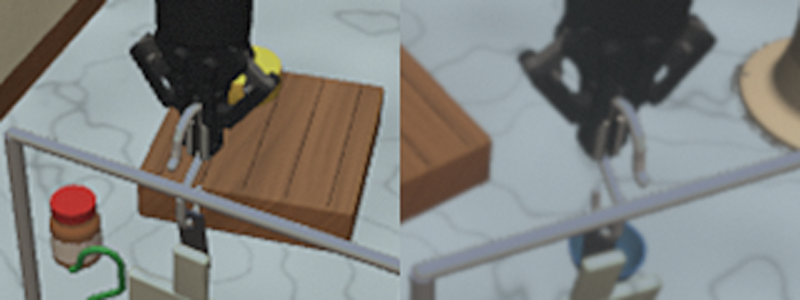

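>>> drive_tool --gripper '[1,1,1,1,1,1,1,1,1,1,1,1,1,1]' --pt "0 0 0.0005" --pt "0 0 0.001" --pt "0 0 0.002" --pt "0 0 0.003" --pt "0 0 0.004" --pt "0 0 0.005" --pt "0 0 0.0055" --pt "0 0 0.0055" --pt "0 0 0.0045" --pt "0 0 0.0035" --pt "0 0 0.002" --pt "0 0 0.001" --pt "0 0 0" --pt "0 0 0" --turn '[0,0,0,0,0,0,0,0,0,0,0,0,0,0]'

```text
time_s: 33.68
eef_pos: [523.7, 241.9, 332.9]
ee_rot: [-0.705, 0.705, -0.049, 0.049]
force: [0.2, -0.1, -7.9]
grip_width: 0.061
```

```bash
python3 look.py 17;python3 - <<'E'
from h import *
np.set_printoptions(precision=1,suppress=True)
s=ctrl.sense();d=np.load("pics/wrist_17d.npy");c=cloud("wrist",d,s);print(s["eef_pos"],s["force"])
m=(abs(c[...,2]-341)<8)&(c[...,1]>235); P=c[m]; L=cv2.fitLine(P[:,:2].astype(np.float32),cv2.DIST_HUBER,0,.01,.01).ravel(); print(np.degrees(np.arctan(L[1]/L[0])), "bar y at 524:",L[3]+(524-L[2])*L[1]/L[0],P[:,2].max())
E
```

```text
33.6833 [ 0.2 -0.1 -7.9] [523.7 241.9 332.9] zang 82.10860002590479
side hook_top 0.5 [525.4 266.6 390.4] [268.4 199.5]
side hook_bight 0.55 [526.4 265.9 274.1] [268.9 242.7]
side hook_tip 0.54 [522.8 244.5 301. ] [274.3 227.3]
side paddle_rivet 0.94 [523.4 261.4 237.1] [271.2 254.2]
side paddle_rivet 0.67 [525.  266.  273.8] [269.5 243. ]
scene hook_top 0.56 [525.1 264.8 388. ] [364.6 201.6]
scene hook_bight 0.73 [528.5 260.2 276.3] [350.4 245.4]
scene hook_tip 0.98 [519.9 246.2 296.5] [351.7 230.6]
scene paddle_rivet 0.81 [525.4 263.3 230.2] [349.1 261.7]
[523.7 242.1 332.9] [ 0.3  0.4 -8.6]
-5.4780207 bar y at 524: 266.05542 348.93368911721416
```

View pics/m_17.png

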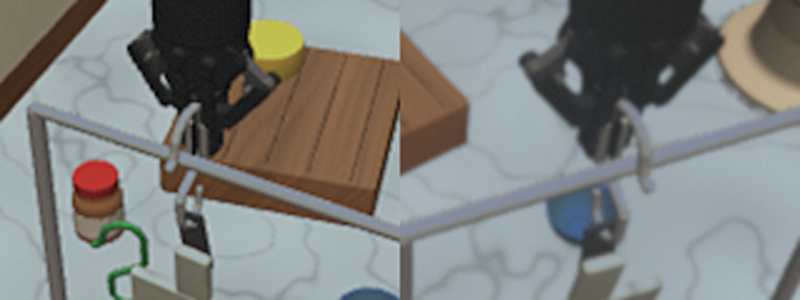

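View pics/wrist_17.png

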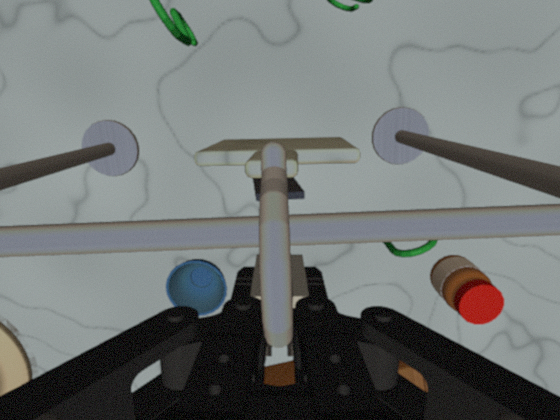

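>>> drive_tool --gripper '[1,1,1,1,1,1,1,1,1,1,1,1,1,1]' --pt "0 0.001 0" --pt "0 0.002 0" --pt "0 0.003 0" --pt "0 0.004 0" --pt "0 0.005 0" --pt "0 0.005 0" --pt "0 0.005 0" --pt "0 0.004 0" --pt "0 0.003 0" --pt "0 0.002 0" --pt "0 0.002 0" --pt "0 0.001 0" --pt "0 0 0" --pt "0 0 0" --turn '[0,0,0,0,0,0,0,0,0,0,0,0,0,0]'

```text
time_s: 35.4
eef_pos: [523.7, 242.1, 296.0]
ee_rot: [0.705, -0.705, 0.049, -0.049]
force: [-0.9, -0.5, -7.2]
grip_width: 0.06
```

>>> drive_tool --gripper '[1,1,1,1,1,1,1]' --pt "0 0.0005 0" --pt "0 0.0005 0" --pt "0 0.0005 0" --pt "0 0.0005 0" --pt "0 0 0" --pt "0 0 0" --pt "0 0 0" --turn '[0,0,0,0,0,0,0]'

```text
time_s: 35.98
eef_pos: [523.7, 242.1, 293.9]
ee_rot: [-0.705, 0.705, -0.049, 0.049]
force: [-0.3, -0.5, -7.6]
grip_width: 0.067
```

>>> drive_tool --gripper '[1,1,1,1,1]' --pt "0 0.0005 0" --pt "0 0.0005 0" --pt "0 0 0" --pt "0 0 0" --pt "0 0 0" --turn '[0,0,0,0,0]'

```text
time_s: 36.4
eef_pos: [523.7, 242.1, 292.9]
ee_rot: [0.705, -0.705, 0.049, -0.049]
force: [0.1, -0.6, -7.6]
grip_width: 0.062
```

>>> drive_tool --gripper '[1,1,1,1,1]' --pt "0 0.0005 0" --pt "0 0.0005 0" --pt "0 0 0" --pt "0 0 0" --pt "0 0 0" --turn '[0,0,0,0,0]'

```text
time_s: 36.82
eef_pos: [523.8, 242.2, 292.4]
ee_rot: [0.706, -0.705, 0.049, -0.05]
force: [-0.3, 0.7, -0.1]
grip_width: 0.062
```

>>> drive_tool --gripper '[1,1,1,1,1]' --pt "0 0.0005 0" --pt "0 0 0" --pt "0 0 0" --pt "0 0 0" --pt "0 0 0" --turn '[0,0,0,0,0]'

```text
time_s: 37.23
eef_pos: [523.9, 242.3, 292.2]
ee_rot: [0.706, -0.705, 0.049, -0.05]
force: [-1.4, 0.5, 5.5]
grip_width: 0.062
```

>>> drive_tool --gripper '[1,1,1,1,1]' --pt "0 -0.0005 0" --pt "0 0 0" --pt "0 0 0" --pt "0 0 0" --pt "0 0 0" --turn '[0,0,0,0,0]' --force 60

```text
time_s: 37.65
eef_pos: [523.8, 242.2, 292.2]
ee_rot: [0.706, -0.705, 0.049, -0.049]
force: [-0.7, 1.7, 4.8]
grip_width: 0.064
```

```bash
python3 look.py 18
```

```text
37.65 [-0.7  1.7  4.8] [523.8 242.2 292.2] zang 82.12357580371828
side hook_top 0.58 [524.5 268.5 351.6] [268.7 215.5]
side hook_bight 0.86 [526.6 267.5 234.3] [268.8 256.5]
side hook_tip 0.64 [521.8 250.9 259.4] [273.7 243.7]
side paddle_rivet 0.92 [522.2 261.8 194.5] [271.9 268.1]
scene hook_top 0.58 [522.6 264.6 347.8] [361.5 218.5]
scene hook_bight 0.96 [529.3 259.9 236.8] [346.8 258.9]
scene hook_tip 0.55 [523.7 249.4 254.1] [347.5 247.8]
scene paddle_rivet 0.87 [526.7 262.8 189.8] [345.4 274.2]
```

View pics/m_18.png

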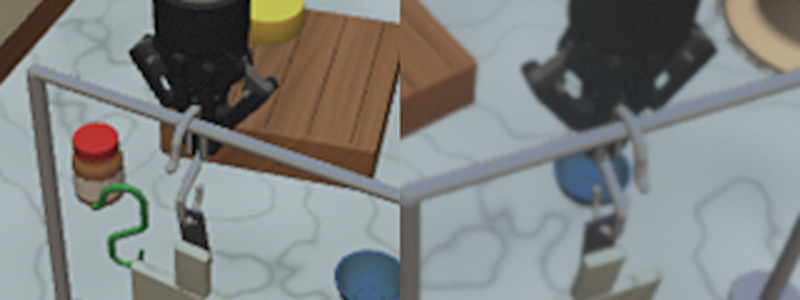

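>>> drive_tool --gripper '[1,1,1,1,0.92,0.88,0.84,0.8,0.7,0.6,0.5,0.4,0.3,0.3,0.3]' --pt "0 -0.0005 0" --pt "0 0 0" --pt "0 0 0" --pt "0 0 0" --pt "0 0 0" --pt "0 0 0" --pt "0 0 0" --pt "0 0 0" --pt "0 0 0" --pt "0 0 0" --pt "0 0 0" --pt "0 0 0" --pt "0 0 0" --pt "0 0 0" --pt "0 0 0" --turn '[0,0,0,0,0,0,0,0,0,0,0,0,0,0,0]' --force 20

```text
time_s: 39.45
eef_pos: [523.7, 242.1, 292.4]
ee_rot: [-0.705, 0.705, -0.049, 0.049]
force: [0.9, 0.1, -0.0]
grip_width: 0.698
```

```bash
python3 look.py 19
```

```text
39.45 [ 0.9  0.1 -0. ] [523.7 242.1 292.4] zang 82.11964452586562
side hook_top 0.51 [525.3 270.3 349.4] [268.  216.7]
side hook_bight 0.81 [524.8 263.7 233.6] [270.3 255.8]
side hook_tip 0.64 [518.5 250.2 262.1] [275.2 243. ]
side paddle_rivet 0.66 [520.5 262.7 192.8] [272.4 269.1]
scene hook_top 0.71 [525.1 261.9 347.2] [359.2 218.2]
scene hook_bight 0.77 [525.2 261.9 235.2] [349.2 259.4]
scene hook_tip 0.89 [522.8 248.3 253.2] [347.5 247.5]
scene paddle_rivet 0.74 [526.7 262.8 189.8] [345.4 274.2]
```

View pics/m_19.png

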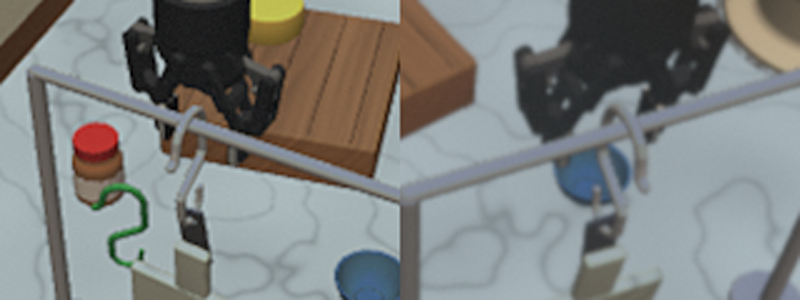

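View pics/wrist_19.png

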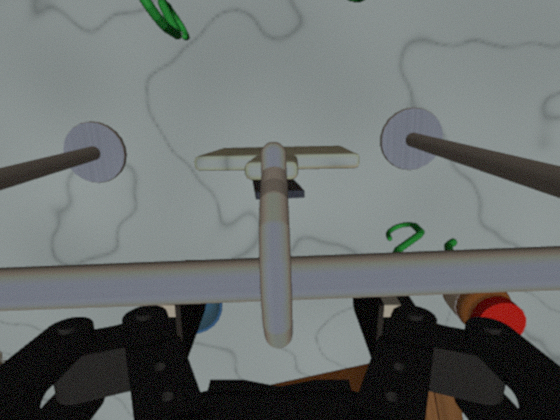

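Released and hanging. Retreat straight up, then check.

>>> drive_tool --gripper '[0.3,0.3,0.3,0.3,0.3,0.3,0.3,0.3,0.3,0.3,0.3,0.3]' --pt "0 -0.005 0" --pt "0 -0.012 0" --pt "0 -0.015 0" --pt "0 -0.015 0" --pt "0 -0.015 0" --pt "0 -0.015 0" --pt "0 -0.015 0" --pt "0 -0.015 0" --pt "0 -0.015 0" --pt "0 0 0" --pt "0 0 0" --pt "0 0 0" --turn '[0,0,0,0,0,0,0,0,0,0,0,0]'

```text
time_s: 41.0
eef_pos: [523.6, 242.1, 413.4]
ee_rot: [-0.705, 0.706, -0.05, 0.049]
force: [-0.4, 0.4, -0.3]
grip_width: 0.7
```

```bash
python3 look.py 20
python3 - <<'E'
from h import *
np.set_printoptions(precision=1,suppress=True)
for k in range(3):
    for n in ["side","scene"]:
        ctrl.capture(n)
        for q in ["hook_top","hook_bight","paddle_rivet"]:
            r=ctrl.pinpoint(n,q)
            r=[tw(n,x["centre"]) for x in r]; r=[x for x in r if x[2]>170]
            if r: print(n,q,r[0])
a=cv2.imread("pics/side_20.png")[160:330,190:390];b=cv2.imread("pics/scene_20.png")[160:330,260:460]
cv2.imwrite("pics/m20.png",cv2.resize(np.hstack([a,b]),None,fx=2,fy=2,interpolation=cv2.INTER_CUBIC))
E
```

```text
41.0 [-0.4  0.4 -0.3] [523.6 242.1 413.4] zang 82.11736331382092
side hook_top 0.77 [525.7 266.5 350.9] [268.6 215. ]
side hook_bight 0.7 [528.2 264.5 236.2] [268.6 254.8]
side hook_tip 0.77 [521.6 249.2 260.1] [274.1 243. ]
side paddle_rivet 0.97 [523.3 264.6 194.1] [270.9 268.9]
scene hook_top 0.79 [524.8 262.2 348.2] [359.5 217.8]
scene hook_bight 0.94 [525.4 261.2 232.7] [348.7 260. ]
scene hook_tip 0.83 [523.6 247.9 255. ] [347.2 246.9]
scene paddle_rivet 0.88 [525.2 259.1 188.6] [344.9 272.8]
side hook_top [527.3 269.5 235. ]
side hook_bight [524.7 267.9 233.1]
side paddle_rivet [524.9 266.1 196.7]
scene hook_top [524.  261.8 348.8]
scene hook_bight [527.  260.6 234.1]
scene paddle_rivet [527.5 264.  189.7]
side hook_bight [524.7 266.6 233.5]
side paddle_rivet [521.4 264.6 194. ]
scene hook_top [523.9 262.2 347.5]
scene hook_bight [526.3 265.6 233.4]
scene paddle_rivet [526.5 261.6 191.4]
side hook_top [524.1 266.6 353. ]
side hook_bight [526.8 266.7 234.3]
side paddle_rivet [521.3 263.9 195.9]
scene hook_top [526.5 264.4 348.9]
scene hook_bight [525.  261.2 234.7]
scene paddle_rivet [524.8 264.9 188.5]
```

View pics/m20.png

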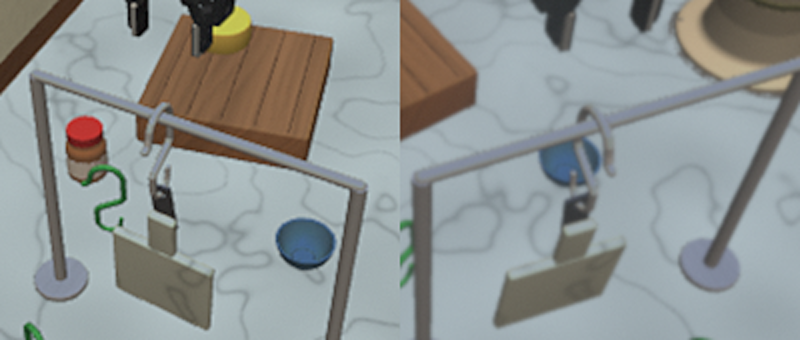

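```bash
python3 -c "
from rig import ctrl
print(ctrl.finish_job(),ctrl.sense()['time_s'])"
```

```text
the job is handed in; nothing more can be done
the job is handed in; nothing more can be done
```

The paddle is hanging from the rail on the steel S-hook, and I handed the job in at about 42 s of the 72 s allowed. `finish_job` gives no verdict, so what follows is from my own checks.

**What I did**
- I lifted the hook off the rail and fed its tip up through the hang plate's hole on the first try. The plate stayed at its resting height with no rise in force.
- I raised the paddle along its tipping arc, lifted it clear of the block, carried it over, and set the hook back on the bar. I then opened the gripper and backed it straight up.

**Last checks**
- **Hook on the rail:** the hook top is about 350 mm high, within about 2 mm of being over the bar, and about 30 mm from the rail's middle.
- **Paddle on the hook:** the rivet is about 42 mm below the bight and the paddle hangs plumb. Repeated readings agreed to within their scatter of a few mm, so I saw no swing.
- **Gripper:** it is clear above the hook, with near-zero wrist force.
- **Other things:** the cheese, jar and ramekin look unmoved in the final pictures. I did not measure them again.

**What went less cleanly**
- At about 40° of tilt, my path pushed the paddle back a few mm (about 4.5 N sideways). I corrected it by lifting 8 mm.
- When setting the hook down, it bore on the rail with an estimated 13 N for a moment, against the 25 N limit.
- One of the last network readings put the hook top at 235 mm. That is the bight's height, so I took it as a false detection; the other readings agreed.

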